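# Press a brass stud home in a carved panel with a sprung lever press

## Task

Slide the carved wooden panel into the V-stop of the blue lever press so that its brass stud stands under the ram, then pull the lever down until you feel the stud's head seat on the wood and bear on it firmly for a second, without crushing the carving. Keep hold of the lever and ease it slowly all the way back up before letting go; leave the panel in the press and the other tools where they are.

Things in the scene. Friction and masses are not known exactly. Their poses are not given: they have to be found in the camera images.
- press: Blue lever press, bolted down. Origin on the table under the ram axis; +x points into the press, its throat opens to -x. Bed 30 mm above the table, 130 mm wide, front edge at x=-90 mm. Press head 86 mm wide, from x=-35 mm back, underside 160, top 270 mm above the table. Column from x=65 mm.
- vee (a point): Point on the bed (30 mm up) on the ram axis, between the two aluminium walls of the V-stop (each at 45 degrees, open to the press's -x, 16 mm high). A round head of 35 mm radius pushed against both walls is centred here; a push of 5 to 10 N is plenty.
- ram: Square steel ram, 26 mm; goes down 45 mm per rad of lever. Origin on its axis at its lower end, 115 mm above the table with the lever up. A punch with a flat orange face (22 mm diameter, yields 1 mm per 25 N) is screwed into it; the face lies 17 to 27 mm below this origin: its setting differs each time and is not measured, so where it meets the stud must be felt.
- lever (a joint): Lever angle, rad: 0 at rest (up), grows as pulled down, limit 1.25. A spring returns it, needing a pull at the handle of about 5 N at rest to 8 N at 1 rad. Let go when down it flies back; easing back means slower than 1.5 rad/s all the way until below 0.12 rad.
- pivot (a point): On the lever's level turning axis (along the press's y), 205 mm above the table and 170 mm to the press's +y, in the handle's plane of swing. Lever ratio: 1 N pulled at the handle along its arc, beyond the spring, gives 4.4 N at the ram.
- handle (a point): Middle of the lever's wooden handle, a round bar 24 mm in diameter, 85 mm long, parallel to the press's y; it spins freely on its pin. In the press's frame at lever angle q: x = -200 cos(0.7-q), y = 170, z = 205 + 200 sin(0.7-q) mm. The 14 mm steel arm runs at y = 115 mm.
- panel: Carved light wooden panel, loose, about 200 g, 22 mm thick: round head of 70 mm diameter and a straight tail 44 mm wide reaching 165 mm from the head's centre to its -x. Origin: centre of the head's underside, z up. Goes in head first, tail to the press's -x; gripped across the tail 140 mm from the head's centre the gripper clears the bed and press.
- stud (a joint): How far the brass stud has sunk into the panel, m: starts at 0 to 0.004, home at 0.012 (head on the wood). Sinks against about 25 N of friction (6 N at the handle beyond the spring) and stays. Bearing firmly once home: 40 to 100 N at the ram, so a total pull of about 16 to 28 N at the handle; over 120 N at the ram crushes the carving.
- stud_top (a point): Centre of the top of the stud's head (16 mm diameter, 3 mm thick), over the panel's origin: 37 mm minus the sunk depth above the panel's underside.
- mallet: Carver's mallet with a black rubber head (68 mm diameter, 100 mm long) and a wooden handle, lying along its x, about 280 mm in all. Bystander. Origin on the table under its middle.
- gouge_a: Carving gouge, 235 mm, brown handle, steel blade, lying along its x. Bystander. Origin on the table where blade and handle meet.
- gouge_b: Carving gouge, 235 mm, black handle, steel blade, lying along its x. Bystander. Origin on the table where blade and handle meet.
- pot: White jar with a yellow cap, 64 mm diameter, 85 mm high. Bystander. Origin at its foot.
There are look-alikes about, which are no part of the job. Leave any purple look-alike of the panel alone.

How it is judged (in metres and radians):
On the way, in this order (a step that is already met when the one before it is completed fails the run):
1. the panel lies flat on the press's bed with its stud under the ram (within 6 mm of its axis) (horizontal distance between stud_top and ram below 0.006 m and angle between panel's own z axis and vertical below 0.05 rad and z of panel in the frame of press between 0.026 and 0.034 m), for 0.2 s.
2. the lever is pulled until the stud is home (sunk over 11 mm) and the ram bears on it with over 35 N for half a second (value of joint stud above 0.011 m and contact force between ram and panel above 35 N), for 0.5 s.
3. the lever is back up (below 0.06 rad) and still (value of joint lever below 0.06 rad and velocity of joint lever between -0.1 and 0.1 rad/s), for 0.2 s.
At the end, for the whole second after the job is handed in: The stud is home (sunk over 11 mm of 12), the lever is back up (below 0.06 rad) and the panel lies flat and still on the press's bed with its stud within 10 mm of the ram's axis (value of joint stud above 0.011 m and value of joint lever below 0.06 rad and horizontal distance between stud_top and ram below 0.01 m and angle between panel's own z axis and vertical below 0.05 rad and z of panel in the frame of press between 0.026 and 0.034 m and linear speed of panel below 0.02 m/s); the robot touches nothing.
It fails at once if the carving is crushed (over 120 N between ram and panel) (contact force between ram and panel above 120 N).
It fails at once if the lever flies back (faster than 1.5 rad/s upward while still over 0.12 rad) (velocity of joint lever below -1.5 rad/s and value of joint lever above 0.12 rad).
It fails at once if the stud is driven (past 8.5 mm) while not under the ram (value of joint stud above 0.0085 m and horizontal distance between stud_top and ram above 0.012 m).
It fails at once if the mallet, a gouge or the jar is disturbed (moved over 30 mm) (distance of any of mallet, gouge_a, gouge_b, pot from where it was at the start of the episode above 0.03 m).
It also fails if it takes over 72 s, if anything falls off the work surface, if the arm or the gripper's body presses on something with over 40 N, if the wrist force passes 120 N, or if a joint passes its speed limit or range.

## Robot

A 7-joint arm with a two-finger parallel gripper is mounted at the origin on the work surface. World frame = base frame: x ahead of the robot, y to its left, z up, the work surface at z = 0. Lengths are in mm, angles in rad, forces in N, time in s.
With the tool pointing down it reaches from about 400 to 850 mm from the base axis. Payload 10.4 kg.
Tool frame: the origin (TCP) lies on the centre line of the jaws, within the pads' length; the fingertips stand 14 mm ahead of it and the grasp point (between the pads) lies 5 mm behind it (bot.finger_overhang is the distance from the TCP to the fingertips, in mm); x points along the fingers, y is the direction in which the jaws open and shut, and the axes are right-handed (so a half turn about x gives the same grasp; the last joint's range is limited). The gripper opens to 85 mm and grips with 20 to 120 N. Pads are 22 mm wide; open, the fingers measure 114 mm over their backs; the gripper's body (76 mm by 85 mm) begins 54 mm behind the grasp point. The pads swing forward as they close: fully open they stand 13 mm farther back than shut.
Start: joints at [-1.353, 0.332, -0.065, 1.46, 0.022, 1.35, -0.088], TCP at [149.035, 606.994, 215.238] pointing down, gripper open.
Joint ranges: [-2.6, 2.6], [-0.5, 2.12], [-1.47, 1.34], [0.16, 2.42], [-1.27, 4.41], [0.06, 2.06], [-2.6, 2.6]. Speed limits (rad/s): [2.22, 2.22, 2.79, 2.79, 3.14, 3.14, 3.14].

## Interface

Orientations are given as [roll, pitch, yaw] about the fixed x, y, z axes, in that order (R = Rz(yaw) Ry(pitch) Rx(roll)).
In Python, from plant import bot gives the robot as it stands.
- The arm moves only by the shell command python3 -m jog 'ROWS' [OPENING]. ROWS is JSON, a list of rows, each an object of numbers: "dx", "dy", "dz": the shift along the tool's x, y, z in cm; "ax", "ay", "az": the turn, a rotation vector about the tool's x, y, z in degrees. In form: [{"dx": .., "dy": .., "dz": .., "ax": .., "ay": .., "az": ..}, ...]. A call has 1 to 8 rows; each row shifts and turns the commanded pose from where the row before left it, along the tool's axes as they then stand; what a row does not reach is not made up. A row lasts 1/10 s, in which the tool goes at most 50 mm and 8.59 degrees, less where a joint would pass 70% of its speed; a pose out of reach is approached as far as the arm can. A call is refused whole if a number of a shift passes 5 or a number of a turn 8.59, either way. A call with a gripper value outside its range is refused whole. OPENING is the closure, from 0 (fully open) to 1 (shut), set as the call begins (- or left out, the last holds). The fingers move at their own pace and stop on an object; the grip force is fixed at half the most. Time passes only in rows, so rows that do not move let the fingers close. It gives the time, the measured TCP pose, the force and the opening at its end, in the units of the state.
- bot.get_obs(): the state, without advancing time (a new reading comes with each control period).
- bot.snapshot(name): name is "scene" or "side" or "wrist"; returns a dict with "frame" (480x640x3 uint8, blue, green, red), "range_z" (480x640 float32, mm along the optical axis (not along the pixel's ray), 0 where there is no reading), "fx", "fy", "cx", "cy" (pixels), "world_to_cam" (4x4, takes a point from world to camera coordinates). Camera axes: x right, y down, z forward; pixel columns grow to the right and rows downward; lengths in mm; the calibration is good to about 2 mm. A picture is of the moment at which its call begins.
- bot.close_job(): hands the job in, once; it reports no verdict.
The state is a dict: "clock": time; "q": joint angles; "dq": joint speeds; "effort": joint torques, N m; "tool_pos": TCP position; "tool_rot": TCP orientation; "ft_force": force on the tool from outside, world axes, zero at the start; "moment": the same for the moment, N m; "grip_width": opening from 0.0 (shut) to 1.0 (fully open).
Only numpy, scipy, OpenCV 4.12 (cv2) and the standard library are available. Lean on these libraries where they do the work, as an engineer would, in place of code of your own. Each camera call takes 0.05 s, during which the arm holds its last target.

## Working session

There is one attempt and no reset: what is moved stays moved. The work goes in short steps, Python scripts to look and compute and a shell command to move; the robot and the scene stay as the last step left them, time stands still between calls to the robot, and variables do not carry over. Pictures are saved under pics/ and viewed, and the job is handed in when it is done.

```bash
ls; mkdir -p pics; python3 - <<'E'
from plant import bot
import cv2,numpy as np
print(bot.get_obs())
for n in("scene","side","wrist"):
    s=bot.snapshot(n); cv2.imwrite(f"pics/{n}0.png",s["frame"]); np.savez(f"pics/{n}0.npz",**s)
    print(n,s["fx"],s["cx"],s["cy"],np.linalg.inv(s["world_to_cam"]).round(3).tolist())
E
```

```text
pics
{'clock': 0.0, 'q': array([-1.35261009,  0.33287096, -0.06469638,  1.46093302,  0.0216082 ,
        1.34990457, -0.08850782]), 'dq': array([ 0.00039859, -0.00055123,  0.00107573,  0.00041536, -0.00065254,
        0.00056198, -0.00060712]), 'effort': array([-3.54102503e-04, -6.25428343e+01,  4.89718595e-02, -3.91607344e+01,
        1.61957857e-02,  9.72065114e-03, -1.62862577e-06]), 'tool_pos': array([148.95808562, 606.58162786, 214.42047202]), 'tool_rot': array([-1.5178664 ,  1.56937621, -1.75864126]), 'ft_force': array([ 0.36333908, -0.06488712,  0.54125936]), 'moment': array([0.05330648, 0.00027343, 0.00713322]), 'grip_width': 0.9963806341886395}
scene 459.2667992515087 314.1369806497151 235.8337688953191 [[-0.894, 0.389, -0.224, 878.173], [0.449, 0.775, -0.446, 604.668], [0.001, -0.499, -0.867, 1386.583], [0.0, 0.0, 0.0, 1.0]]
side 490.0852184929273 321.2119503563254 233.21770513975179 [[0.841, -0.277, 0.464, -98.019], [-0.54, -0.423, 0.728, -1009.087], [-0.005, -0.863, -0.505, 908.405], [0.0, 0.0, 0.0, 1.0]]
wrist 361.2553491888978 323.7577303422192 245.27772452254402 [[0.237, 0.922, 0.306, 70.465], [0.971, -0.225, -0.076, 625.996], [-0.002, 0.315, -0.949, 373.278], [0.0, 0.0, 0.0, 1.0]]
```

View pics/scene0.png

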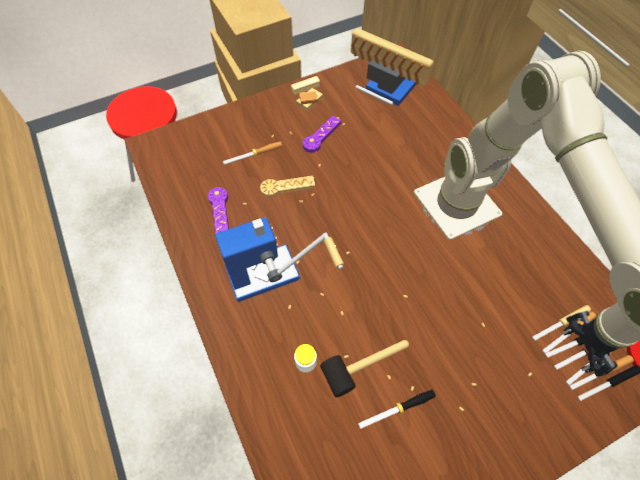

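View pics/side0.png

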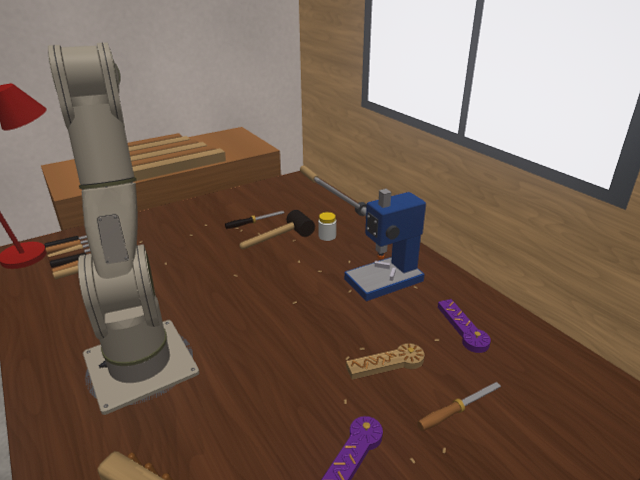

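View pics/wrist0.png

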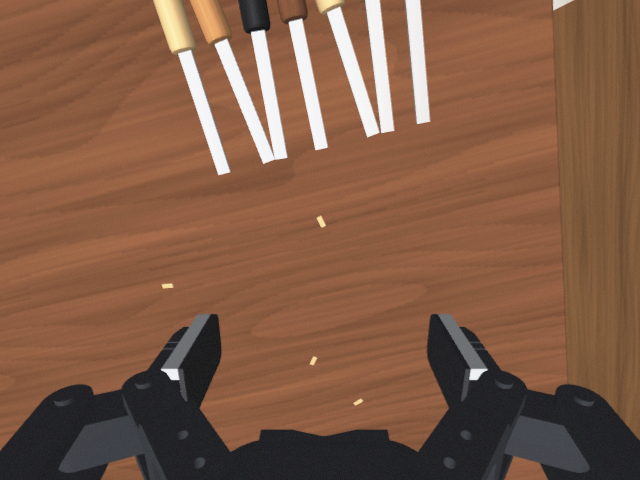

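The light wooden panel is at scene (287,186) and side (387,360). The purple look-alikes are at scene (322,133) and (219,208). The press is at scene (257,258), with its handle at (334,251). I'll confirm this in an enlarged crop and take points from depth.

```bash
cat > h.py <<'E'
import numpy as np,cv2
def load(n): return dict(np.load(f"pics/{n}.npz"))
def cloud(s):
    z=s["range_z"].astype(float); v,u=np.mgrid[0:480,0:640]
    P=np.stack([(u-s["cx"])/s["fx"]*z,(v-s["cy"])/s["fy"]*z,z],-1)
    T=np.linalg.inv(s["world_to_cam"]); W=P@T[:3,:3].T+T[:3,3]
    W[z==0]=np.nan; return W
def proj(s,p):
    c=s["world_to_cam"]@np.r_[p,1]; return c[0]/c[2]*s["fx"]+s["cx"],c[1]/c[2]*s["fy"]+s["cy"]
def ray(s,u,v,z):
    T=np.linalg.inv(s["world_to_cam"]); d=T[:3,:3]@np.array([(u-s["cx"])/s["fx"],(v-s["cy"])/s["fy"],1]); o=T[:3,3]
    return o+d*(z-o[2])/d[2]
E
python3 - <<'E'
from h import *
for n,(a,b,c,d) in dict(scene0=(200,160,360,310),side0=(290,170,500,390)).items():
    s=load(n); f=s["frame"][b:d,a:c]; k=min(800/(c-a),600/(d-b)); k=int(k)
    cv2.imwrite(f"pics/{n}crop.png",cv2.resize(f,None,fx=k,fy=k,interpolation=cv2.INTER_CUBIC)); print(n,k)
    W=cloud(s); hsv=cv2.cvtColor(s["frame"],cv2.COLOR_BGR2HSV)
    H,S,V=[hsv[...,i].astype(int) for i in range(3)]
    light=(W[...,2]>15)&(W[...,2]<30)&(H>10)&(H<30)&(V>130)&(S<170)
    k2,l,st,ce=cv2.connectedComponentsWithStats(light.astype(np.uint8))
    for i in range(1,k2):
        if st[i,4]>150: 
            p=W[l==i]; print("light",st[i],np.nanmean(p,0).round(1),cv2.minAreaRect(p[:,:2].astype(np.float32)))
    blue=(H>105)&(H<125)&(S>120)&(V>50)&(W[...,2]>5)
    k2,l,st,ce=cv2.connectedComponentsWithStats(blue.astype(np.uint8))
    for i in range(1,k2):
        if st[i,4]>150:
            p=W[l==i]; print("blue",st[i],np.nanmin(p,0).round(),np.nanmax(p,0).round()) 
            q=p[(p[:,2]>264)&(p[:,2]<276)]
            if len(q)>30: print(" top",len(q),q.mean(0),cv2.minAreaRect(q[:,:2].astype(np.float32)),cv2.boxPoints(cv2.minAreaRect(q[:,:2].astype(np.float32))))
E
```

```text
scene0 4
light [247 141  36  14 153] [ 511.2 -529.5   22.7] ((521.8436279296875, -530.839111328125), (24.07895278930664, 139.4568634033203), 86.73094177246094)
light [261 176  55  20 592] [ 519.1 -337.4   22.7] ((513.8419799804688, -333.644775390625), (73.27266693115234, 198.6335906982422), 69.88506317138672)
light [560 305  37  21 192] [-86.1 526.3  23.9] ((-77.77017211914062, 533.6594848632812), (46.884639739990234, 115.56612396240234), 89.79866027832031)
light [385 340  25  17 155] [470.3 361.6  24.9] ((475.0570373535156, 360.0168762207031), (25.963499069213867, 81.31970977783203), 88.20592498779297)
light [  0 346  23 134 381] [1545.5   37.2   22.5] ((1545.462158203125, 17.144561767578125), (8.117966651916504, 398.53680419921875), 0.0942261666059494)
blue [367  78  48  27 513] [-188. -667.    6.] [   1. -508.  110.]
blue [ 216  218   61   74 2265] [ 687. -118.   25.] [846.  -6. 312.]
 top 1246 [771.12042021 -51.24464111 269.85280851] ((763.6627197265625, -54.5423469543457), (85.75768280029297, 151.9997100830078), 85.27459716796875) [[ 684.38885   -91.01455 ]
 [ 835.8719   -103.53
[... 1337 characters left out ...]
8)
light [347 344  77  30 781] [ 514.4 -340.9   21.8] ((519.3880615234375, -335.61865234375), (66.80207824707031, 197.65980529785156), 70.06588745117188)
light [421 404  37  21 159] [ 497.  -534.9   25.2] ((509.1922302246094, -536.4100341796875), (14.588119506835938, 100.58131408691406), 84.28055572509766)
blue [ 366  192   59   80 2622] [ 684. -110.   34.] [844. -12. 274.]
 top 642 [764.00318799 -67.80887574 269.30200385] ((765.7423706054688, -60.75101852416992), (89.6279067993164, 153.90411376953125), 86.18714141845703) [[ 685.9806   -100.34863 ]
 [ 839.54407  -110.582924]
 [ 845.50415   -21.153404]
 [ 691.9407    -10.919113]]
blue [345 272  79  28 549] [ 627. -132.    5.] [840.  17.  33.]
```

View pics/scene0crop.png

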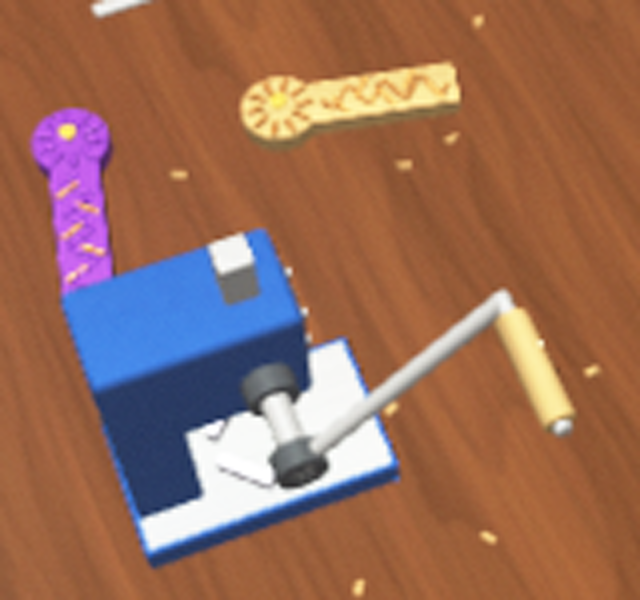

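View pics/side0crop.png

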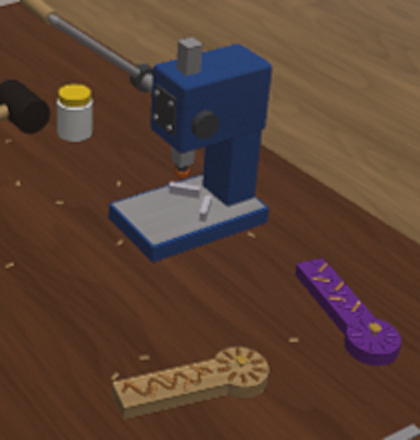

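Crop confirmed: the target is the light carved panel, with its brass stud at scene (269.5,185). The press throat faces the robot. Next I'll fit the press pose from hand-picked corners.

```bash
python3 - <<'E'
from h import *
for n,bx in dict(scene0=[(210,210,310,305),(255,170,325,200)],side0=[(340,180,440,300),(340,335,435,385)]).items():
    s=load(n)
    for i,(a,b,c,d) in enumerate(bx):
        k=min(800//(c-a),600//(d-b)); f=cv2.resize(s["frame"][b:d,a:c],None,fx=k,fy=k,interpolation=cv2.INTER_CUBIC)
        cv2.imwrite(f"pics/{n}z{i}.png",f); print(n,i,a,b,k)
from scipy.spatial.transform import Rotation as R
from plant import bot
o=bot.get_obs(); print(R.from_euler('xyz',o['tool_rot']).as_matrix().round(3))
E
```

```text
scene0 0 210 210 6
scene0 1 255 170 11
side0 0 340 180 5
side0 1 340 335 8
[[-0.     0.238  0.971]
 [-0.001  0.971 -0.238]
 [-1.    -0.001  0.   ]]
```

View pics/scene0z0.png

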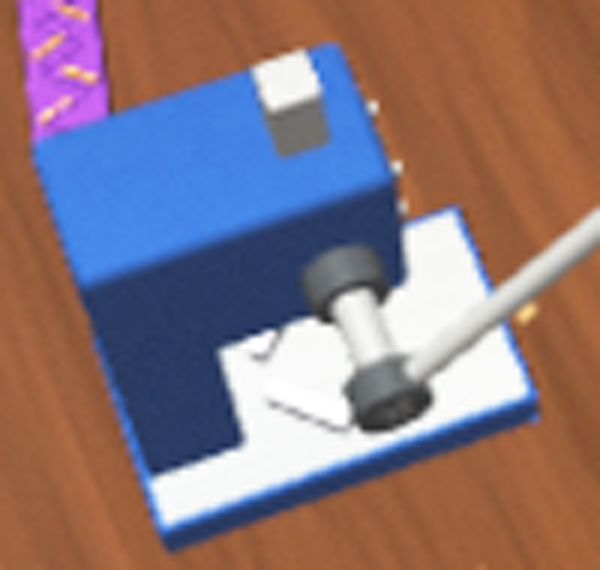

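View pics/scene0z1.png

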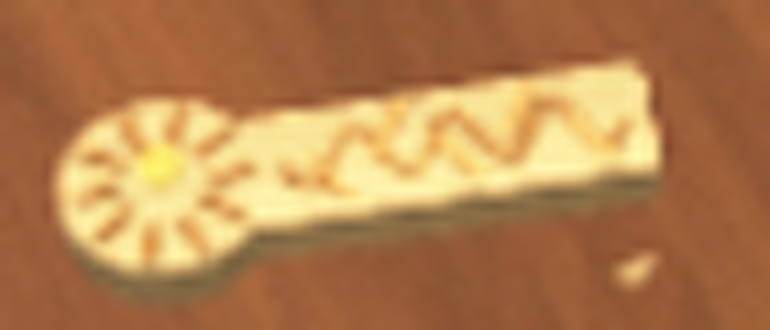

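View pics/side0z0.png

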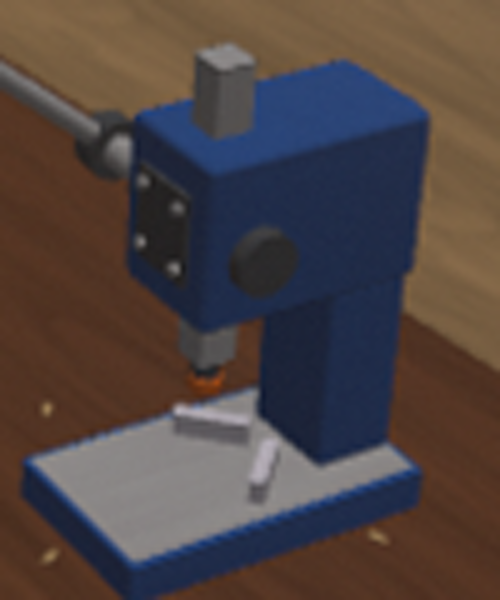

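View pics/side0z1.png

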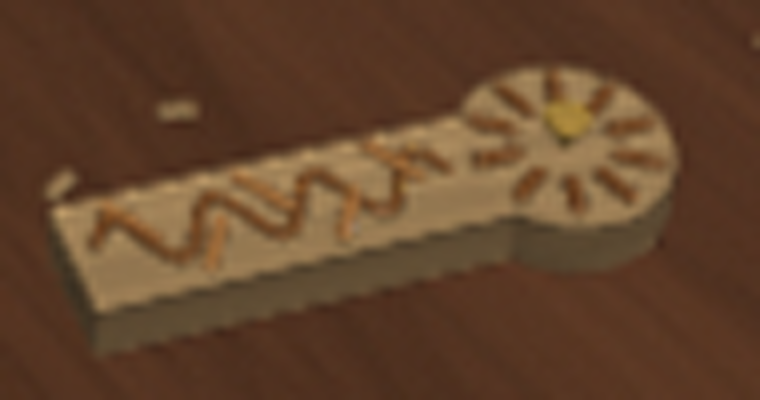

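```bash
cat > fit.py <<'E'
from h import *
from scipy.optimize import least_squares
S,D=load("scene0"),load("side0")
def full(a,b,k,p): return (a+(p[0]+.5)/k-.5,b+(p[1]+.5)/k-.5)
L=None
press=[(S,(210,210,6),[((-35,-43,270),(338,42)),((-35,43,270),(395,180)),(("L",43,270),(88,285)),(("L",-43,270),(34,142)),((-90,-65,30),(460,208)),((-90,65,30),(540,405))]),
 (D,(340,180,5),[((-35,43,270),(135,117)),((-35,-43,270),(207,172)),(("L",-43,270),(428,117)),((-90,65,30),(22,465)),((-90,-65,30),(130,565))])]
panel=[(S,(255,170,11),[((0,0,22),(155,185)),((-165,-22,22),(640,60)),((-165,22,22),(660,172))]),
 (D,(340,335,8),[((0,0,22),(572,147)),((-165,22,22),(52,207)),((-165,-22,22),(97,310))])]
def fit(obj,x0,cams):
    def res(x,full_=False):
        r=[]
        c,s=np.cos(x[2]),np.sin(x[2])
        for cam,(a,b,k),pts in obj:
            if cam not in cams: continue
            for m,p in pts:
                m=[x[3] if m[0]=="L" else m[0],m[1],m[2]]
                w=[x[0]+c*m[0]-s*m[1],x[1]+s*m[0]+c*m[1],m[2]]
                r+=list(np.subtract(proj(cam,w),full(a,b,k,p)))
        return np.array(r)
    o=least_squares(res,x0,loss="soft_l1"); return o.x,res(o.x).reshape(-1,2).round(1)
class W(list): pass
for nm,cams in (("both",[0,1]),("scene",[0]),("side",[1])):
    sel=[press[i] for i in cams]; 
    x,r=fit_=fit(sel,[724,-55,-.07,117],type("A",(),{"__contains__":lambda s,c:True})())
    print("press",nm,x.round(3)); 
    if nm=="both": print(r.tolist())
    x,r=fit([panel[i] for i in cams],[590,-360,-.35,0],type("A",(),{"__contains__":lambda s,c:True})())
    print("panel",nm,x.round(3)); 
    if nm=="both": print(r.tolist())
E
python3 fit.py
```

```text
press both [ 7.23171e+02 -5.20910e+01 -9.10000e-02  1.13903e+02]
[[-0.4, -0.8], [-0.1, 0.5], [-0.6, 0.3], [0.1, -1.1], [-0.8, -0.4], [-0.6, -0.6], [-1.8, -1.5], [0.3, -0.2], [-0.5, -0.6], [-0.9, -1.6], [-0.5, 0.8]]
panel both [ 5.81071e+02 -3.59540e+02 -2.92000e-01  0.00000e+00]
[[-0.4, -0.2], [-1.0, 0.2], [-0.8, -0.5], [-0.5, 0.2], [-0.5, -0.0], [-0.3, -0.1]]
press scene [ 7.22419e+02 -5.03930e+01 -9.10000e-02  1.14554e+02]
panel scene [ 5.78866e+02 -3.58018e+02 -2.95000e-01  0.00000e+00]
press side [ 7.23345e+02 -5.58330e+01 -1.03000e-01  1.12069e+02]
panel side [ 5.81988e+02 -3.59997e+02 -2.91000e-01  0.00000e+00]
```

```bash
python3 -m jog '[{"ax":2.9},{"dy":-3.17,"dz":3.57},{"dy":-3.17,"dz":3.57},{"dy":-3.17,"dz":3.57},{"dy":-3.17,"dz":3.57},{"dy":-3.17,"dz":3.57},{"dy":-3.17,"dz":3.57},{"dy":-3.17,"dz":3.57}]' 0; python3 -m jog '[{"dy":-3.17,"dz":3.57},{"dy":-3.17,"dz":3.57},{"dy":-3.17,"dz":3.57},{"dy":-3.7,"dz":1.54},{"dy":-3.7,"dz":1.54},{"dy":-3.7,"dz":1.54},{"dy":-3.7,"dz":1.54},{"dy":-3.7,"dz":1.54}]'
```

```text
validation failed for argument at $[0]...
validation failed for argument at $[0]...
```

```bash
python3 -m jog '[{"dx":0,"dy":0,"dz":0,"ax":2.9,"ay":0,"az":0},{"dx":0,"dy":-3.17,"dz":3.57,"ax":0,"ay":0,"az":0},{"dx":0,"dy":-3.17,"dz":3.57,"ax":0,"ay":0,"az":0},{"dx":0,"dy":-3.17,"dz":3.57,"ax":0,"ay":0,"az":0},{"dx":0,"dy":-3.17,"dz":3.57,"ax":0,"ay":0,"az":0},{"dx":0,"dy":-3.17,"dz":3.57,"ax":0,"ay":0,"az":0},{"dx":0,"dy":-3.17,"dz":3.57,"ax":0,"ay":0,"az":0}]' 0
```

```text
clock: 0.85
tool_pos: [300.2, 361.4, 215.1]
tool_rot: [2.496, 1.571, 2.205]
ft_force: [1.5, 0.2, 0.5]
grip_width: 1.0
```

```bash
python3 -m jog '[{"dx":0,"dy":-3.17,"dz":3.57,"ax":0,"ay":0,"az":0},{"dx":0,"dy":-3.17,"dz":3.57,"ax":0,"ay":0,"az":0},{"dx":0,"dy":-3.17,"dz":3.57,"ax":0,"ay":0,"az":0},{"dx":0,"dy":-3.17,"dz":3.57,"ax":0,"ay":0,"az":0},{"dx":0,"dy":-3.7,"dz":1.54,"ax":0,"ay":0,"az":0},{"dx":0,"dy":-3.7,"dz":1.54,"ax":0,"ay":0,"az":0},{"dx":0,"dy":-3.7,"dz":1.54,"ax":0,"ay":0,"az":0},{"dx":0,"dy":-3.7,"dz":1.54,"ax":0,"ay":0,"az":0}]' && python3 -m jog '[{"dx":0,"dy":-3.7,"dz":1.54,"ax":0,"ay":0,"az":0},{"dx":0,"dy":-4.25,"dz":1.67,"ax":0,"ay":0,"az":0},{"dx":0,"dy":-4.25,"dz":1.67,"ax":0,"ay":0,"az":0},{"dx":0,"dy":-4.25,"dz":1.67,"ax":0,"ay":0,"az":0},{"dx":0,"dy":-4.25,"dz":1.67,"ax":0,"ay":0,"az":0},{"dx":0,"dy":-4.25,"dz":1.67,"ax":0,"ay":0,"az":0},{"dx":0,"dy":-4.25,"dz":1.67,"ax":0,"ay":0,"az":0},{"dx":0,"dy":-4.25,"dz":1.67,"ax":0,"ay":0,"az":0}]'; python3 -m jog '[{"dx":0,"dy":0,"dz":0,"ax":0,"ay":0,"az":0},{"dx":0,"dy":0,"dz":0,"ax":0,"ay":0,"az":0}]'
python3 - <<'E'
from plant import bot
import cv2,numpy as np
from scipy.spatial.transform import Rotation as R
s=bot.snapshot("wrist"); cv2.imwrite(f"pics/wrist1.png",s["frame"]); np.savez(f"pics/wrist1.npz",**s)
o=bot.get_obs(); print(R.from_euler('xyz',o['tool_rot']).as_matrix().round(4),o['q'].round(2),o['tool_pos'])
E
```

```text
clock: 1.65
tool_pos: [416.2, 39.6, 215.1]
tool_rot: [1.922, 1.57, 1.63]
ft_force: [0.3, -0.4, 0.6]
grip_width: 0.998
clock: 2.45
tool_pos: [447.3, -318.6, 215.5]
tool_rot: [0.254, 1.569, -0.036]
ft_force: [0.6, 1.8, 0.3]
grip_width: 0.998
clock: 2.65
tool_pos: [446.2, -318.1, 214.5]
tool_rot: [-2.485, 1.568, -2.779]
ft_force: [0.3, 0.1, -0.1]
grip_width: 1.0
[[-1.100e-03  2.878e-01  9.577e-01]
 [ 3.000e-04  9.577e-01 -2.878e-01]
 [-1.000e+00 -0.000e+00 -1.200e-03]] [-0.34  0.24  1.02  1.71 -0.21  1.31  2.  ] [ 446.79584759 -316.72871511  214.73768668]
```

View pics/wrist1.png

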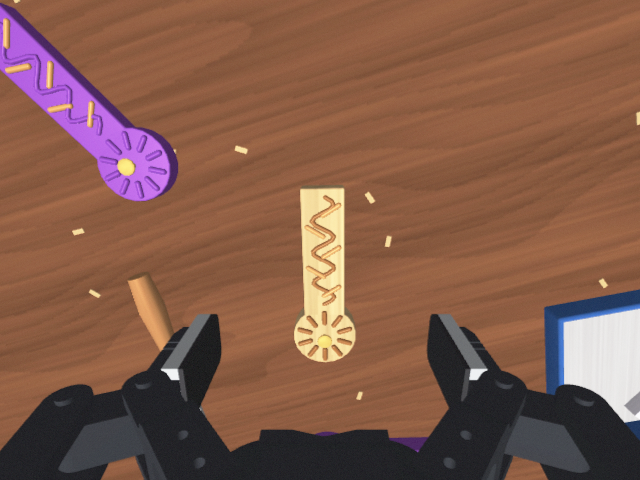

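```bash
python3 - <<'E'
from h import *
s=load("wrist1"); W=cloud(s); hsv=cv2.cvtColor(s["frame"],cv2.COLOR_BGR2HSV)
print(np.linalg.inv(s["world_to_cam"]).round(3))
for z in(0,11,22): print(z,proj(s,[446,-318,z]))
for u,v in[(301,189),(344,188)]: print(ray(s,u,v,22))
print("circ",ray(s,325,336,22)," stud",ray(s,324.5,341,36), W[341,324],W[250,322])
m=(W[...,2]>18)&(W[...,2]<26); k,l,st,c=cv2.connectedComponentsWithStats(m.astype(np.uint8))
i=l[250,322]; p=W[l==i]; print(st[i],cv2.minAreaRect(p[:,:2].astype(np.float32)))
f=cv2.resize(s["frame"][180:370,260:390],None,fx=3,fy=3,interpolation=cv2.INTER_CUBIC); cv2.imwrite("pics/w1z.png",f)
E
```

```text
[[ 2.8900e-01  9.0900e-01  2.9900e-01  3.6917e+02]
 [ 9.5700e-01 -2.7400e-01 -9.2000e-02 -2.9463e+02]
 [-2.0000e-03  3.1300e-01 -9.5000e-01  3.7341e+02]
 [ 0.0000e+00  0.0000e+00  0.0000e+00  1.0000e+00]]
0 (np.float64(324.2488749868874), np.float64(206.67328196703542))
11 (np.float64(324.2424365795496), np.float64(208.94833569967625))
22 (np.float64(324.23562332218546), np.float64(211.35584516348283))
[ 418.17223228 -333.26248898   22.        ]
[ 429.31776506 -292.88733499   22.        ]
circ [ 582.34600048 -358.16933079   22.        ]  stud [ 579.62059094 -357.93317113   36.        ] [ 580.25725244 -358.68936666   34.72993626] [ 484.59671884 -332.03394687   20.81658219]
[ 294  187   62  175 7644] ((518.5101318359375, -341.177001953125), (68.52303314208984, 199.35679626464844), 74.58324432373047)
```

View pics/w1z.png

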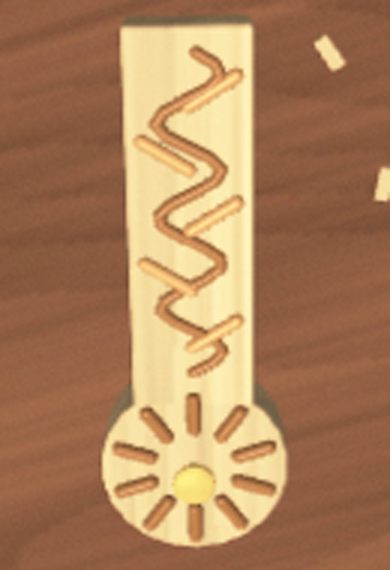

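```bash
python3 -c "
from plant import bot
print(bot.finger_overhang)"; python3 -m jog '[{"dx":4.5,"dy":-0.15,"dz":0,"ax":-0.7,"ay":0,"az":0},{"dx":4.5,"dy":0,"dz":0,"ax":0,"ay":0,"az":0},{"dx":4.5,"dy":0,"dz":0,"ax":0,"ay":0,"az":0},{"dx":3,"dy":0,"dz":0,"ax":0,"ay":0,"az":0},{"dx":2,"dy":0,"dz":0,"ax":0,"ay":0,"az":0},{"dx":1,"dy":0,"dz":0,"ax":0,"ay":0,"az":0},{"dx":0,"dy":0,"dz":0,"ax":0,"ay":0,"az":0}]'
```

```text
14.0
clock: 3.4
tool_pos: [446.8, -316.8, 19.8]
tool_rot: [2.085, 1.569, 1.808]
ft_force: [0.1, 0.4, 0.2]
grip_width: 0.998
```

```bash
python3 -m jog '[{"dx":0.4,"dy":-0.15,"dz":0,"ax":0,"ay":0,"az":0},{"dx":0,"dy":0,"dz":0,"ax":0,"ay":0,"az":0}]' && python3 -m jog '[{"dx":0,"dy":0,"dz":0,"ax":0,"ay":0,"az":0},{"dx":0,"dy":0,"dz":0,"ax":0,"ay":0,"az":0},{"dx":0,"dy":0,"dz":0,"ax":0,"ay":0,"az":0},{"dx":0,"dy":0,"dz":0,"ax":0,"ay":0,"az":0},{"dx":0,"dy":0,"dz":0,"ax":0,"ay":0,"az":0},{"dx":0,"dy":0,"dz":0,"ax":0,"ay":0,"az":0}]' 1;python3 -m jog '[{"dx":0,"dy":0,"dz":0,"ax":0,"ay":0,"az":0},{"dx":0,"dy":0,"dz":0,"ax":0,"ay":0,"az":0}]'
```

```text
clock: 3.6
tool_pos: [446.8, -320.0, 17.0]
tool_rot: [0.207, 1.569, -0.072]
ft_force: [-0.2, -0.3, 0.2]
grip_width: 0.999
clock: 4.2
tool_pos: [446.1, -319.9, 16.1]
tool_rot: [2.595, 1.571, 2.315]
ft_force: [-0.8, 0.7, -0.3]
grip_width: 0.003
clock: 4.4
tool_pos: [446.1, -320.0, 16.1]
tool_rot: [2.688, 1.571, 2.408]
ft_force: [0.2, -0.2, 0.2]
grip_width: -0.002
```

```bash
python3 - <<'E'
from plant import bot
import cv2,numpy as np
for n in("wrist","side"):
    s=bot.snapshot(n); cv2.imwrite(f"pics/{n}2.png",s["frame"]); np.savez(f"pics/{n}2.npz",**s)
s=s["frame"][280:420,280:480]; cv2.imwrite("pics/side2z.png",cv2.resize(s,None,fx=4,fy=4))
E
```

```text
(no output)
```

View pics/wrist2.png

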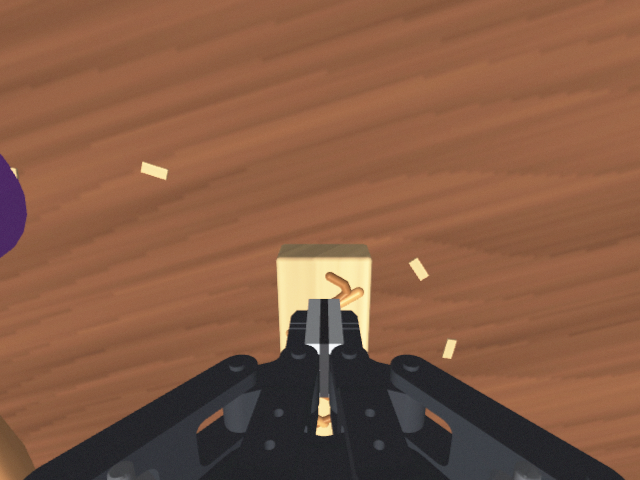

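View pics/side2z.png

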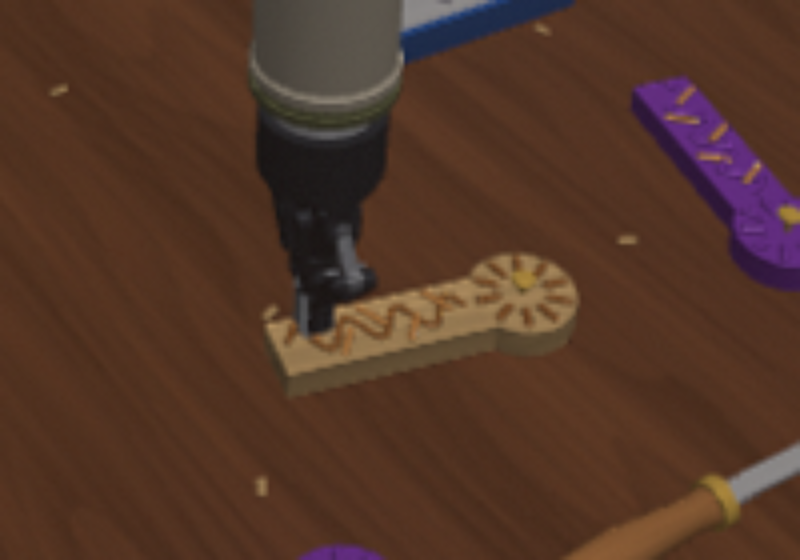

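```bash
python3 - <<'E'
from h import *
s=load("wrist2"); W=cloud(s)
for u,v in[(324,305),(324,320),(312,340),(340,340),(324,370),(300,265),(350,270),(290,300),(324,200)]: print(u,v,W[v,u].round(1))
for z in (0,2,10,22): print(z,proj(s,[446.1,-320,z]))
s=load("side2"); W=cloud(s)
c=[(280+x/4,280+y/4) for x,y in[(312,330),(300,325),(330,310),(400,325)]]
for u,v in c: print(u,v,W[int(v),int(u)].round(1))
for z in (2,10,22,30): print(z,proj(s,[446.1,-320,z]))
from plant import bot
o=bot.get_obs();print({k:np.round(v,3) for k,v in o.items()})
E
```

```text
324 305 [ 436.1 -317.    41.1]
324 320 [ 435.7 -316.9   53.9]
312 340 [ 434.1 -320.7   68.2]
340 340 [ 436.2 -311.4   68.9]
324 370 [ 445.4 -319.7   70.3]
300 265 [ 423.2 -324.7   22.3]
350 270 [ 432.2 -303.5   21.2]
290 300 [ 439.3 -334.6   21.1]
324 200 [ 401.9 -307.3   -0.6]
0 (np.float64(323.7531022887004), np.float64(286.0679165379943))
2 (np.float64(323.75201144729164), np.float64(287.67627379513))
10 (np.float64(323.7474204978944), np.float64(294.44525663820326))
22 (np.float64(323.7397677477737), np.float64(305.72861652439656))
358.0 362.5 [ 437.2 -330.7   45.7]
355.0 361.25 [ 431.9 -325.7   47.7]
362.5 357.5 [ 447.2 -332.6   58.3]
380.0 361.25 [ 500.1 -338.4   21.2]
2 (np.float64(357.7450759019887), np.float64(370.80155061086435))
10 (np.float64(357.84961692724204), np.float64(368.46084010085394))
22 (np.float64(358.00774714257005), np.float64(364.9202486816324))
30 (np.float64(358.1140567892469), np.float64(362.53993811275245))
{'clock': np.float64(4.5), 'q': array([-0.163,  0.5  ,  0.86 ,  1.902, -0.463,  0.95 ,  2.205]), 'dq': array([-0.001,  0.002,  0.001,  0.   , -0.001, -0.   , -0.001]), 'effort': array([-0.0000e+00, -4.7836e+01,  1.4658e+01, -2.9221e+01,  1.4000e-02,
        3.0000e-03, -0.0000e+00]), 'tool_pos': array([ 446.16 , -319.968,   16.168]), 'tool_rot': array([2.034, 1.571, 1.755]), 'ft_force': array([-0.087, -0.473,  0.211]), 'moment': array([0.021, 0.011, 0.019]), 'grip_width': np.float64(-0.0)}
```

```bash
python3 - <<'E'
from h import *
for n in("wrist0","wrist1","wrist2"):
    s=load(n); W=cloud(s); T=np.linalg.inv(s["world_to_cam"]); print(n,"cam",T[:3,3].round(1), T[:3,2].round(3))
    b=W.copy(); m=(s["range_z"]<330-0)&(s["range_z"]>0); 
    m=m&(W[...,2]>28); p=W[m]; print(m.sum(),"lowest gripper z",np.sort(p[:,2])[:5].round(1), [p[i].round(1) for i in np.argsort(p[:,2])[:2]])
E
```

```text
wrist0 cam [ 70.5 626.  373.3] [ 0.306 -0.076 -0.949]
51248 lowest gripper z [243.3 243.5 243.6 243.7 243.7] [array([141.9, 564. , 243.3]), array([153.4, 649.5, 243.5])]
wrist1 cam [ 369.2 -294.6  373.4] [ 0.299 -0.092 -0.95 ]
51297 lowest gripper z [36.2 36.2 36.2 36.2 36.3] [array([ 343.3, -481.8,   36.2]), array([ 345.7, -473.9,   36.2])]
wrist2 cam [ 368.4 -297.8  174.9] [ 0.303 -0.087 -0.949]
51988 lowest gripper z [35.6 35.6 35.9 36.  36.1] [array([ 435. , -321.1,   35.6]), array([ 436.9, -314.2,   35.6])]
```

The fingertips measure about 36 mm above the table (depth at wrist (324,303), and the side view agrees), while the reported TCP plus overhang would put them at 2 mm. The along-tool offset is therefore about 34 mm off, and the lateral position agrees. I'll reopen and go lower carefully, watching the force.

```bash
python3 -m jog '[{"dx":0,"dy":0,"dz":0,"ax":0,"ay":0,"az":0},{"dx":0,"dy":0,"dz":0,"ax":0,"ay":0,"az":0},{"dx":0,"dy":0,"dz":0,"ax":0,"ay":0,"az":0},{"dx":0,"dy":0,"dz":0,"ax":0,"ay":0,"az":0},{"dx":0,"dy":0,"dz":0,"ax":0,"ay":0,"az":0}]' 0; python3 -m jog '[{"dx":1,"dy":0,"dz":0,"ax":0,"ay":0,"az":0},{"dx":1,"dy":0,"dz":0,"ax":0,"ay":0,"az":0},{"dx":0.5,"dy":0,"dz":0,"ax":0,"ay":0,"az":0},{"dx":0,"dy":0,"dz":0,"ax":0,"ay":0,"az":0}]'; python3 - <<'E'
from h import *
from plant import bot
s=bot.snapshot("wrist"); cv2.imwrite("pics/wrist3.png",s["frame"]); np.savez("pics/wrist3.npz",**s)
W=cloud(s); p=W[320:480,100:540].reshape(-1,3); 
for (a,b) in ((180,230),(420,480)):
    q=W[290:400,a:b].reshape(-1,3); q=q[(q[:,2]>4)]; print(np.sort(q[:,2])[:10].round(1))
print(bot.get_obs()['tool_pos'])
E
```

```text
clock: 5.0
tool_pos: [446.2, -319.9, 16.2]
tool_rot: [1.592, 1.571, 1.313]
ft_force: [-0.3, -0.2, 0.0]
grip_width: 0.852
clock: 5.4
tool_pos: [445.4, -319.6, -10.0]
tool_rot: [3.03, 1.569, 2.751]
ft_force: [0.9, 0.5, -0.2]
grip_width: 1.005
[19.  19.1 19.4 19.6 19.7 19.7 19.8 19.8 19.9 19.9]
[18.5 19.2 19.2 19.4 19.4 19.6 19.6 19.6 19.7 19.7]
[ 445.70393331 -319.89614438   -9.42738238]
```

View pics/wrist3.png

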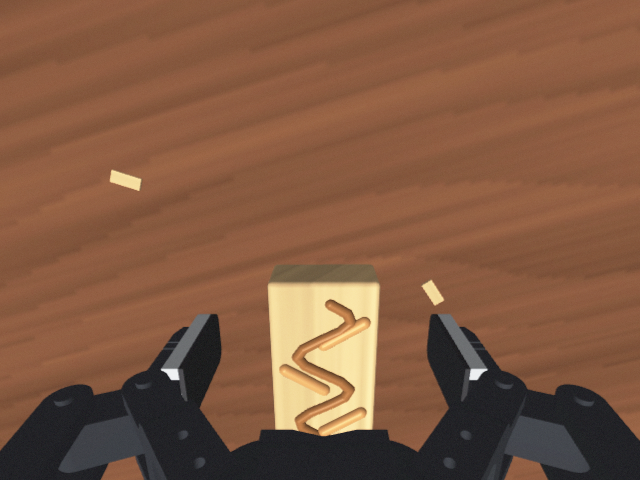

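The tail lies centred between the open fingers, and the tips are about 19 mm up. I'll lower 8 mm (the pads swing forward as they close) and grip.

```bash
python3 -m jog '[{"dx":0.8,"dy":0,"dz":0,"ax":0,"ay":0,"az":0},{"dx":0,"dy":0,"dz":0,"ax":0,"ay":0,"az":0}]'; python3 -m jog '[{"dx":0,"dy":0,"dz":0,"ax":0,"ay":0,"az":0},{"dx":0,"dy":0,"dz":0,"ax":0,"ay":0,"az":0},{"dx":0,"dy":0,"dz":0,"ax":0,"ay":0,"az":0},{"dx":0,"dy":0,"dz":0,"ax":0,"ay":0,"az":0},{"dx":0,"dy":0,"dz":0,"ax":0,"ay":0,"az":0}]' 1; python3 - <<'E'
from h import *
from plant import bot
s=bot.snapshot("wrist"); cv2.imwrite("pics/wrist4.png",s["frame"]); np.savez("pics/wrist4.npz",**s)
E
```

```text
clock: 5.65
tool_pos: [445.8, -319.6, -17.6]
tool_rot: [2.821, 1.57, 2.542]
ft_force: [0.1, -0.0, -0.1]
grip_width: 1.0
clock: 6.15
tool_pos: [446.4, -320.2, -16.4]
tool_rot: [0.004, 1.57, -0.276]
ft_force: [-1.2, 0.3, 4.9]
grip_width: 0.502
```

View pics/wrist4.png

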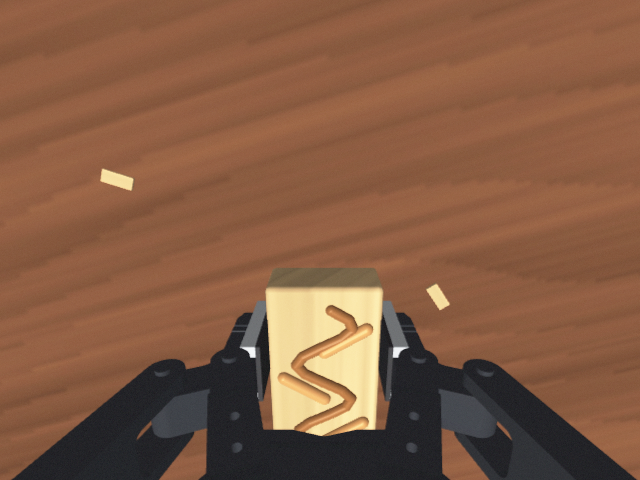

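```bash
python3 -m jog '[{"dx":-2,"dy":0,"dz":0,"ax":0,"ay":0,"az":0},{"dx":-3,"dy":0,"dz":0,"ax":0,"ay":0,"az":0},{"dx":-2.7,"dy":0,"dz":0,"ax":0,"ay":0,"az":0},{"dx":0,"dy":0,"dz":0,"ax":-5.3,"ay":0,"az":0},{"dx":0,"dy":0,"dz":0,"ax":-5.3,"ay":0,"az":0},{"dx":0,"dy":0,"dz":0,"ax":0,"ay":0,"az":0}]'; python3 -m jog '[{"dx":0,"dy":2.6,"dz":0,"ax":0,"ay":0,"az":0},{"dx":0,"dy":4,"dz":-0.2,"ax":0,"ay":0,"az":0},{"dx":0,"dy":4,"dz":-0.2,"ax":0,"ay":0,"az":0},{"dx":0,"dy":4,"dz":-0.2,"ax":0,"ay":0,"az":0},{"dx":0,"dy":4,"dz":-0.2,"ax":0,"ay":0,"az":0},{"dx":0,"dy":4,"dz":-0.2,"ax":0,"ay":0,"az":0},{"dx":0,"dy":4,"dz":-0.2,"ax":0,"ay":0,"az":0},{"dx":0,"dy":2,"dz":0,"ax":0,"ay":0,"az":0}]';  python3 -m jog '[{"dx":0,"dy":0,"dz":0,"ax":0,"ay":0,"az":0},{"dx":0,"dy":0,"dz":0,"ax":0,"ay":0,"az":0}]'; cat > snap.py <<'E'
import sys
from h import *
from plant import bot
from scipy.spatial.transform import Rotation as R
for n in sys.argv[2:]:
    s=bot.snapshot(n); cv2.imwrite(f"pics/{n}{sys.argv[1]}.png",s["frame"]); np.savez(f"pics/{n}{sys.argv[1]}.npz",**s)
o=bot.get_obs(); print(o['clock'],o['tool_pos'].round(1),o['ft_force'].round(1),o['q'].round(2)); print(R.from_euler('xyz',o['tool_rot']).as_matrix().round(3))
E
python3 snap.py 5 wrist side scene
```

```text
clock: 6.8
tool_pos: [446.0, -319.6, 60.0]
tool_rot: [1.842, 1.57, 1.75]
ft_force: [-0.9, -0.3, -2.3]
grip_width: 0.502
clock: 7.6
tool_pos: [460.6, -30.4, 59.8]
tool_rot: [2.312, 1.569, 2.218]
ft_force: [-0.1, 0.5, -2.6]
grip_width: 0.5
clock: 7.8
tool_pos: [460.8, -34.2, 59.9]
tool_rot: [-2.873, 1.57, -2.968]
ft_force: [0.4, -0.4, -1.9]
grip_width: 0.507
7.95 [460.9 -35.4  60.1] [ 0.8  0.4 -2.4] [-0.81  0.16  0.85  2.09 -0.15  0.95  1.6 ]
[[-0.     0.097  0.995]
 [-0.     0.995 -0.097]
 [-1.    -0.    -0.   ]]
```

View pics/wrist5.png

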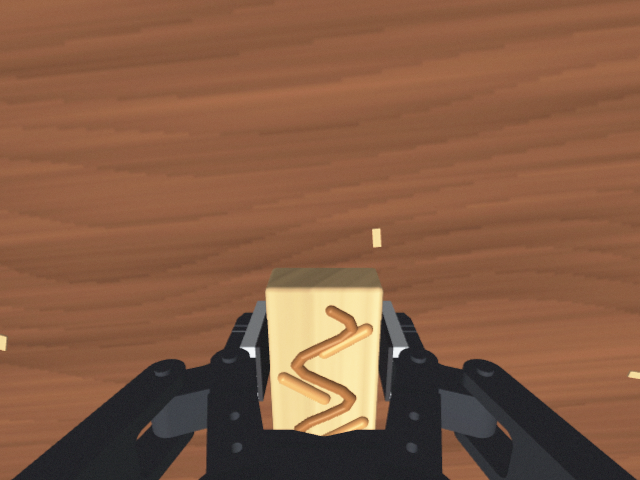

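View pics/side5.png

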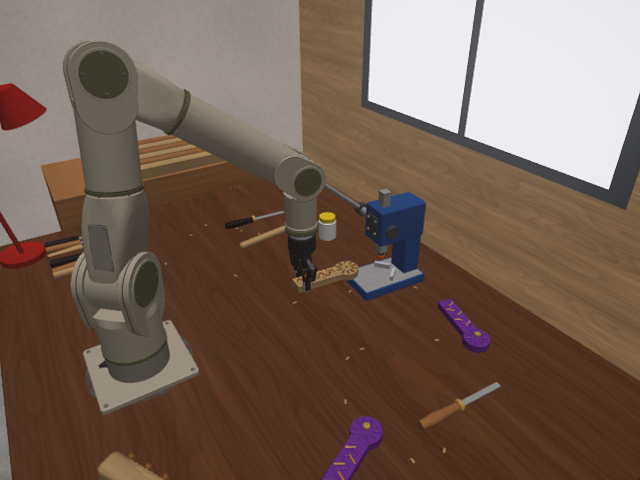

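```bash
python3 - <<'E'
from h import *
a=load("scene5")["frame"][150:330,190:430]; b=load("side5")["frame"][130:310,260:440]
cv2.imwrite("pics/c5.png",cv2.resize(a,None,fx=3.3,fy=3.3,interpolation=cv2.INTER_CUBIC)); cv2.imwrite("pics/c5b.png",cv2.resize(b,None,fx=3.3,fy=3.3,interpolation=cv2.INTER_CUBIC))
W=cloud(load("side5"))
# panel top points: light wood above 70
s=load("side5"); hsv=cv2.cvtColor(s["frame"],cv2.COLOR_BGR2HSV)
m=(W[...,2]>60)&(W[...,2]<115)&(hsv[...,0]>10)&(hsv[...,0]<30)&(W[...,0]>430)&(W[...,0]<640)&(W[...,1]<30)&(W[...,1]>-100)
p=W[m]; 
A=np.c_[p[:,:2]-p[:,:2].mean(0),np.ones(len(p))]; 
top=p[:,2]>np.median(p[:,2])-4
A=A[top];print(len(A),p.mean(0),np.linalg.lstsq(A,p[top,2],rcond=None)[0], cv2.minAreaRect(p[:,:2].astype(np.float32)))
E
```

```text
610 [540.72282211 -52.08762851  94.07565544] [5.08565120e-03 9.31667128e-03 9.80579062e+01] ((534.7215576171875, -45.42766571044922), (71.94173431396484, 200.01414489746094), 87.09374237060547)
```

View pics/c5.png

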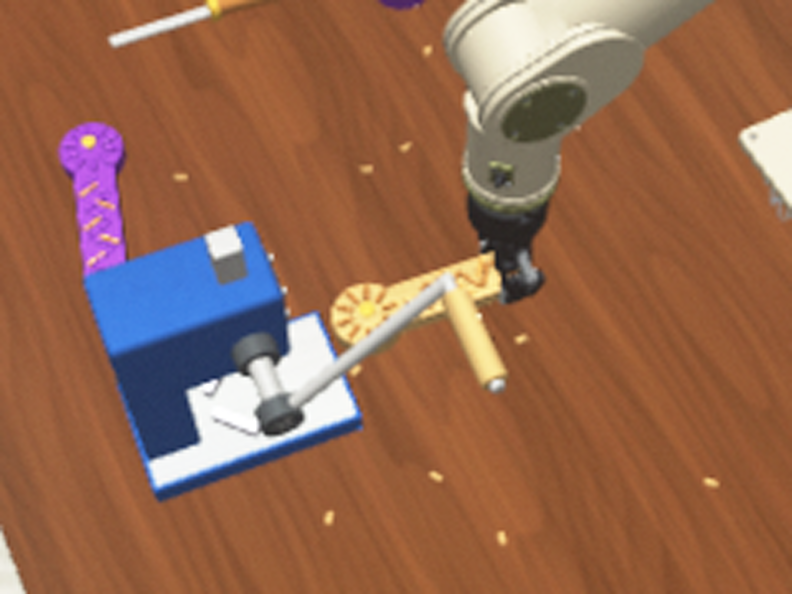

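View pics/c5b.png

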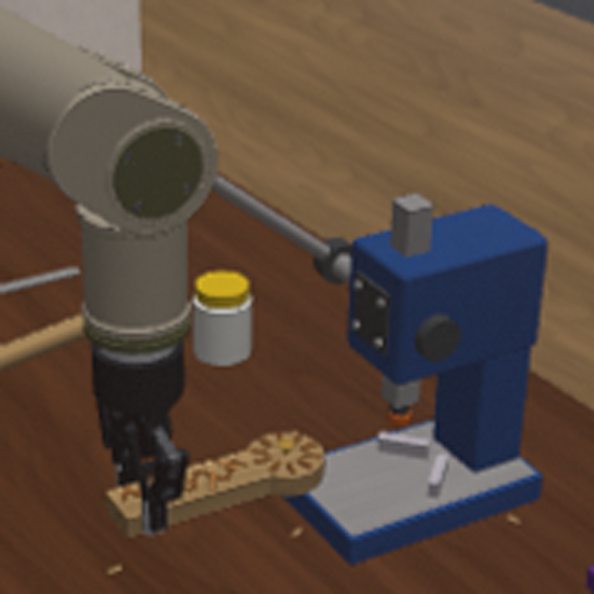

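```bash
python3 -m jog '[{"dx":0.5,"dy":0.15,"dz":1.3,"ax":0,"ay":0,"az":0},{"dx":0.5,"dy":0.15,"dz":1.3,"ax":0,"ay":0,"az":0},{"dx":0.5,"dy":0.15,"dz":1.3,"ax":0,"ay":0,"az":0},{"dx":0.5,"dy":0.15,"dz":1.4,"ax":0,"ay":0,"az":0},{"dx":1.5,"dy":0,"dz":0,"ax":0,"ay":0,"az":0},{"dx":0.5,"dy":0,"dz":0,"ax":0,"ay":0,"az":0},{"dx":0,"dy":0,"dz":0,"ax":0,"ay":0,"az":0}]';python3 snap.py 6 side wrist; python3 - <<'E'
from h import *
s=load("side6"); a=s["frame"][170:310,300:440]
cv2.imwrite("pics/c6.png",cv2.resize(a,None,fx=4.2,fy=4.2,interpolation=cv2.INTER_CUBIC))
W=cloud(s)
hsv=cv2.cvtColor(s["frame"],cv2.COLOR_BGR2HSV)
m=(W[...,2]>40)&(W[...,2]<85)&(hsv[...,0]>10)&(hsv[...,0]<30)&(W[...,0]>480)&(W[...,0]<710)&(W[...,1]<30)&(W[...,1]>-100)&(hsv[...,1]<160)
p=W[m];print(len(p),np.median(p[:,2]),cv2.minAreaRect(p[:,:2].astype(np.float32)))
E
```

```text
clock: 8.65
tool_pos: [512.7, -33.8, 18.9]
tool_rot: [-2.869, 1.568, -2.964]
ft_force: [-0.4, -0.0, -1.9]
grip_width: 0.502
8.75 [513.8 -33.4  20.2] [ 0.3 -0.8 -1.8] [-0.69  0.38  0.78  1.98 -0.34  0.91  1.74]
[[-0.     0.095  0.995]
 [ 0.     0.995 -0.095]
 [-1.     0.    -0.001]]
718 55.575339969544814 ((586.8504638671875, -48.80080795288086), (80.25501251220703, 201.48416137695312), 87.33072662353516)
```

View pics/c6.png

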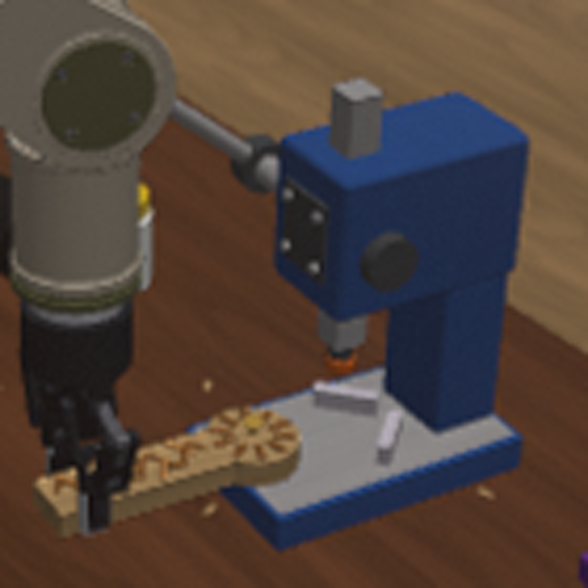

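View pics/wrist6.png

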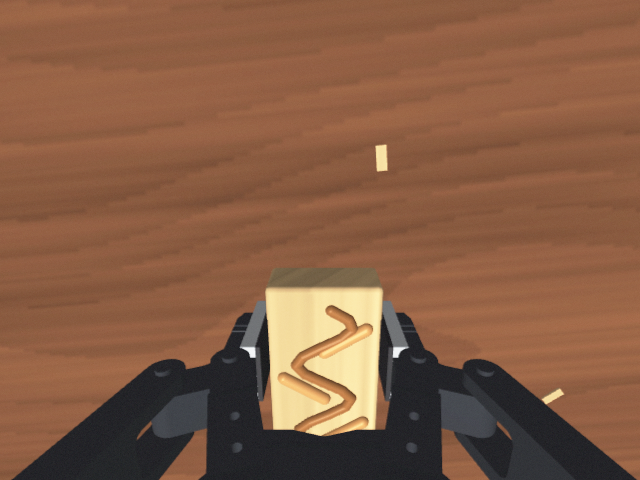

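```bash
python3 -m jog '[{"dx":0.3,"dy":0,"dz":0,"ax":0,"ay":0,"az":0},{"dx":0,"dy":0,"dz":0,"ax":0,"ay":0,"az":0}]';python3 -m jog '[{"dx":0.2,"dy":0,"dz":0,"ax":0,"ay":0,"az":0},{"dx":0,"dy":0,"dz":0,"ax":0,"ay":0,"az":0}]';python3 -m jog '[{"dx":0.1,"dy":0,"dz":0,"ax":0,"ay":0,"az":0},{"dx":0,"dy":0,"dz":0,"ax":0,"ay":0,"az":0}]'
```

```text
clock: 8.95
tool_pos: [514.3, -32.9, 17.3]
tool_rot: [1.244, 1.57, 1.15]
ft_force: [0.2, 0.6, -2.2]
grip_width: 0.497
clock: 9.15
tool_pos: [514.3, -33.0, 15.1]
tool_rot: [2.221, 1.571, 2.127]
ft_force: [0.4, -0.3, -2.8]
grip_width: 0.501
clock: 9.35
tool_pos: [514.5, -33.1, 14.2]
tool_rot: [0.723, 1.571, 0.629]
ft_force: [0.2, -0.1, -1.6]
grip_width: 0.502
```

```bash
python3 -m jog '[{"dx":0.1,"dy":0,"dz":0,"ax":0,"ay":0,"az":0},{"dx":0,"dy":0,"dz":0,"ax":0,"ay":0,"az":0}]';python3 -m jog '[{"dx":0.1,"dy":0,"dz":0,"ax":0,"ay":0,"az":0},{"dx":0,"dy":0,"dz":0,"ax":0,"ay":0,"az":0}]'
```

```text
clock: 9.55
tool_pos: [514.6, -33.1, 13.3]
tool_rot: [0.537, 1.571, 0.443]
ft_force: [-0.4, 0.8, 1.6]
grip_width: 0.502
clock: 9.75
tool_pos: [514.6, -33.1, 12.3]
tool_rot: [0.751, 1.57, 0.657]
ft_force: [-3.0, 0.8, 3.5]
grip_width: 0.5
```

```bash
python3 -m jog '[{"dx":-0.1,"dy":0,"dz":0.8,"ax":0,"ay":0,"az":0},{"dx":0,"dy":0,"dz":1,"ax":0,"ay":0,"az":0},{"dx":0,"dy":0,"dz":1,"ax":0,"ay":0,"az":0},{"dx":0,"dy":0,"dz":1,"ax":0,"ay":0,"az":0},{"dx":0,"dy":0,"dz":0.8,"ax":0,"ay":0,"az":0},{"dx":0,"dy":0,"dz":0.4,"ax":0,"ay":0,"az":0},{"dx":0,"dy":0,"dz":0,"ax":0,"ay":0,"az":0}]'; python3 snap.py 7 side; python3 - <<'E'
from h import *
s=load("side7"); a=s["frame"][170:310,300:440]
cv2.imwrite("pics/c7.png",cv2.resize(a,None,fx=4.2,fy=4.2,interpolation=cv2.INTER_CUBIC))
E
```

```text
clock: 10.45
tool_pos: [565.5, -38.1, 13.4]
tool_rot: [-0.197, 1.569, -0.292]
ft_force: [1.8, -0.2, 2.0]
grip_width: 0.498
10.5 [565.2 -38.1  13.4] [1.  0.2 1.7] [-0.61  0.5   0.74  1.86 -0.41  0.94  1.79]
[[ 0.002  0.094  0.996]
 [-0.     0.996 -0.094]
 [-1.    -0.     0.002]]
```

View pics/c7.png

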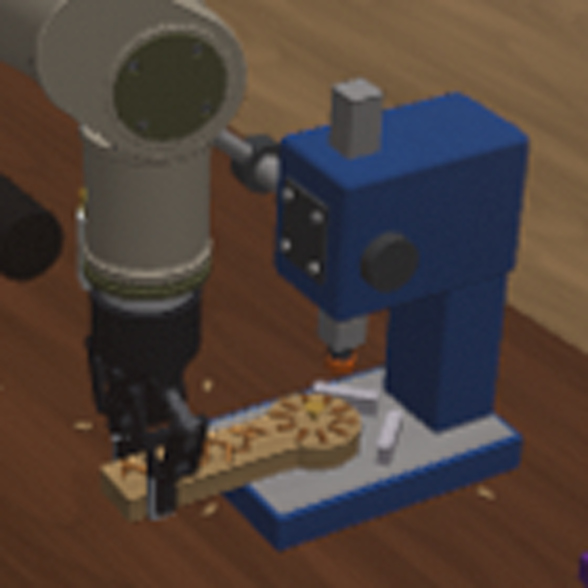

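```bash
for i in 1 2; do :; done; python3 -m jog '[{"dx":0,"dy":0,"dz":0.4,"ax":0,"ay":0,"az":0},{"dx":0,"dy":0,"dz":0,"ax":0,"ay":0,"az":0}]';python3 -m jog '[{"dx":0,"dy":0,"dz":0.4,"ax":0,"ay":0,"az":0},{"dx":0,"dy":0,"dz":0,"ax":0,"ay":0,"az":0}]';python3 -m jog '[{"dx":0,"dy":0,"dz":0.3,"ax":0,"ay":0,"az":0},{"dx":0,"dy":0,"dz":0,"ax":0,"ay":0,"az":0}]'
```

```text
clock: 10.7
tool_pos: [568.3, -38.2, 13.3]
tool_rot: [2.149, 1.571, 2.055]
ft_force: [-2.1, 0.4, 4.7]
grip_width: 0.501
clock: 10.9
tool_pos: [572.2, -38.5, 13.3]
tool_rot: [2.31, 1.57, 2.216]
ft_force: [-2.2, 0.3, 5.2]
grip_width: 0.504
clock: 11.1
tool_pos: [575.1, -38.8, 13.3]
tool_rot: [2.522, 1.57, 2.428]
ft_force: [-3.1, -0.0, 6.8]
grip_width: 0.507
```

```bash
python3 -m jog '[{"dx":-0.08,"dy":0,"dz":0.3,"ax":0,"ay":0,"az":0},{"dx":0,"dy":0,"dz":0,"ax":0,"ay":0,"az":0}]';python3 -m jog '[{"dx":0,"dy":0,"dz":0.3,"ax":0,"ay":0,"az":0},{"dx":0,"dy":0,"dz":0,"ax":0,"ay":0,"az":0}]';python3 -m jog '[{"dx":0,"dy":0,"dz":0.2,"ax":0,"ay":0,"az":0},{"dx":0,"dy":0,"dz":0,"ax":0,"ay":0,"az":0}]'
```

```text
clock: 11.3
tool_pos: [578.2, -39.0, 13.8]
tool_rot: [2.787, 1.571, 2.693]
ft_force: [1.0, -0.6, -1.8]
grip_width: 0.504
clock: 11.5
tool_pos: [581.3, -39.3, 13.8]
tool_rot: [-2.841, 1.571, -2.935]
ft_force: [1.3, -1.1, -1.1]
grip_width: 0.499
clock: 11.7
tool_pos: [583.1, -39.6, 13.8]
tool_rot: [-2.907, 1.57, -3.001]
ft_force: [-1.4, -0.8, -0.4]
grip_width: 0.501
```

```bash
python3 -m jog '[{"dx":0,"dy":0,"dz":0.15,"ax":0,"ay":0,"az":0},{"dx":0,"dy":0,"dz":0,"ax":0,"ay":0,"az":0}]';python3 -m jog '[{"dx":0,"dy":0,"dz":0.15,"ax":0,"ay":0,"az":0},{"dx":0,"dy":0,"dz":0,"ax":0,"ay":0,"az":0}]'; python3 snap.py 8 side; python3 - <<'E'
from h import *
s=load("side8"); a=s["frame"][220:310,310:430]
cv2.imwrite("pics/c8.png",cv2.resize(a,None,fx=6,fy=6,interpolation=cv2.INTER_CUBIC))
E
```

```text
clock: 11.9
tool_pos: [583.5, -39.9, 13.7]
tool_rot: [3.097, 1.568, 3.003]
ft_force: [-7.4, -1.0, 2.5]
grip_width: 0.504
clock: 12.1
tool_pos: [583.6, -40.0, 13.5]
tool_rot: [3.046, 1.565, 2.951]
ft_force: [-13.8, 1.4, 8.9]
grip_width: 0.5
12.15 [583.6 -39.9  13.5] [-13.7   0.6   8.4] [-0.58  0.54  0.73  1.8  -0.43  0.97  1.8 ]
[[-0.005  0.095  0.995]
 [ 0.001  0.996 -0.095]
 [-1.     0.    -0.005]]
```

View pics/c8.png

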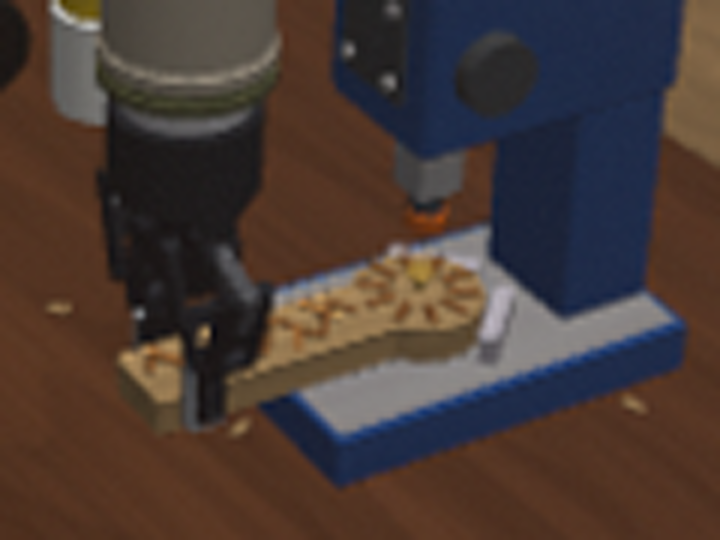

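```bash
python3 - <<'E'
from h import *
s=load("side8")
f=s["frame"][240:280,360:410]; cv2.imwrite("pics/c8z.png",cv2.resize(f,None,fx=14,fy=14,interpolation=cv2.INTER_CUBIC))
p=ray(s,380.2,264.6,64.5); print(p)
for z in (64,90,115,285): print(z,proj(s,[p[0],p[1],z]), proj(s,[723,-53,z]))
E
```

```text
[725.40756663 -53.55378582  64.5       ]
64 (np.float64(380.1909808377146), np.float64(264.7353245477794)) (np.float64(379.46105412172994), np.float64(264.8914656620931))
90 (np.float64(380.66403065682744), np.float64(257.6376306796872)) (np.float64(379.92789541985945), np.float64(257.79174586505377))
115 (np.float64(381.12681577188687), np.float64(250.6939496112489)) (np.float64(380.384610516053), np.float64(250.8460252892522))
285 (np.float64(384.4964575007228), np.float64(200.1354577355271)) (np.float64(383.7101679025423), np.float64(200.27096753911877))
```

View pics/c8z.png

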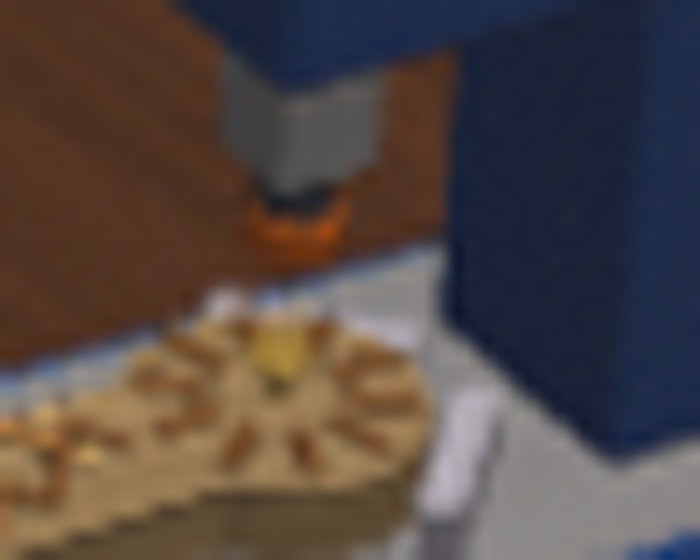

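```bash
python3 -m jog '[{"dx":-0.05,"dy":0,"dz":-0.18,"ax":0,"ay":0,"az":0},{"dx":0,"dy":0,"dz":0,"ax":0,"ay":0,"az":0}]';python3 -m jog '[{"dx":0,"dy":0,"dz":0,"ax":0,"ay":0,"az":0},{"dx":0,"dy":0,"dz":0,"ax":0,"ay":0,"az":0},{"dx":0,"dy":0,"dz":0,"ax":0,"ay":0,"az":0},{"dx":0,"dy":0,"dz":0,"ax":0,"ay":0,"az":0},{"dx":0,"dy":0,"dz":0,"ax":0,"ay":0,"az":0}]' 0; python3 snap.py 9 side wrist; python3 - <<'E'
from h import *
s=load("side9"); a=s["frame"][220:310,310:430]
cv2.imwrite("pics/c9.png",cv2.resize(a,None,fx=6,fy=6,interpolation=cv2.INTER_CUBIC))
W=cloud(load("wrist9")); print(W[330:420:10,324].round(1))
E
```

```text
clock: 12.35
tool_pos: [583.7, -40.0, 14.3]
tool_rot: [-3.005, 1.57, -3.1]
ft_force: [-3.7, -1.6, -2.2]
grip_width: 0.495
clock: 12.85
tool_pos: [584.5, -39.7, 14.6]
tool_rot: [0.317, 1.57, 0.223]
ft_force: [0.3, -0.4, 0.5]
grip_width: 0.997
12.95 [584.4 -39.7  14.5] [ 0.2 -1.   1. ] [-0.59  0.54  0.73  1.8  -0.42  0.97  1.79]
[[ 0.     0.094  0.996]
 [ 0.     0.996 -0.094]
 [-1.     0.     0.   ]]
[[578.2 -39.   51.9]
 [581.5 -39.3  53.6]
 [585.  -39.6  55. ]
 [591.6 -40.2  52. ]
 [595.4 -40.6  53.2]
 [600.1 -41.   53.3]
 [605.7 -41.6  52.3]
 [607.7 -41.7  55.7]
 [615.8 -42.5  52.3]]
```

View pics/c9.png

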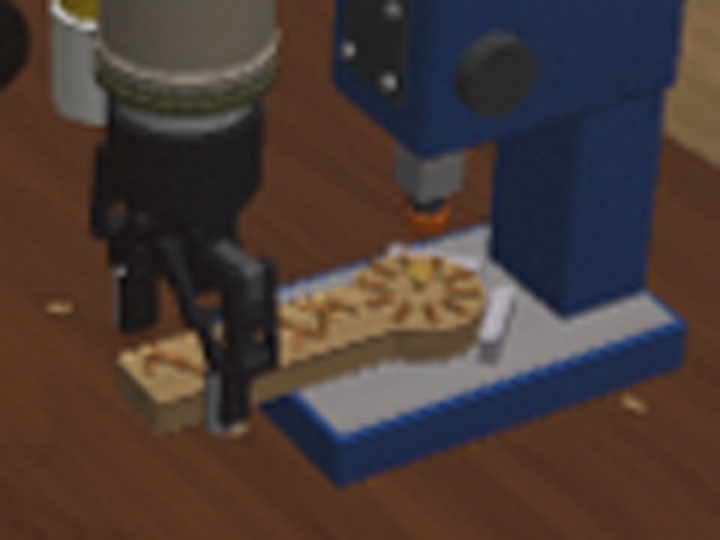

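View pics/wrist9.png

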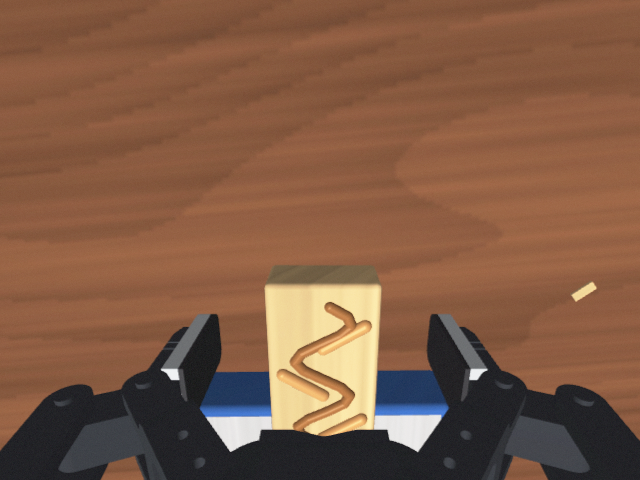

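Panel released, flat on the bed (top at z ≈ 52 mm), in the V with the stud under the punch (side crop stud (422,268), punch (428,218)). Now I'll go up and back, then locate the handle.

```bash
python3 -m jog '[{"dx":-2,"dy":0,"dz":0,"ax":0,"ay":0,"az":0},{"dx":-4,"dy":0,"dz":0,"ax":0,"ay":0,"az":0},{"dx":-4.5,"dy":0,"dz":0,"ax":0,"ay":0,"az":0},{"dx":-4.5,"dy":0,"dz":0,"ax":0,"ay":0,"az":0},{"dx":-3.5,"dy":0,"dz":-3.5,"ax":0,"ay":0,"az":0},{"dx":-3.5,"dy":0,"dz":-3.5,"ax":0,"ay":0,"az":0},{"dx":-3.5,"dy":0,"dz":-3.5,"ax":0,"ay":0,"az":0},{"dx":-3.5,"dy":0,"dz":-2,"ax":0,"ay":0,"az":0}]';python3 -m jog '[{"dx":-2,"dy":0,"dz":0,"ax":-8,"ay":0,"az":0},{"dx":-2,"dy":0,"dz":0,"ax":-8,"ay":0,"az":0},{"dx":0,"dy":0,"dz":0,"ax":-8,"ay":0,"az":0},{"dx":0,"dy":0,"dz":0,"ax":-8,"ay":0,"az":0},{"dx":0,"dy":0,"dz":0,"ax":-8,"ay":0,"az":0},{"dx":0,"dy":0,"dz":0,"ax":-8,"ay":0,"az":0},{"dx":0,"dy":0,"dz":0,"ax":-8,"ay":0,"az":0},{"dx":0,"dy":0,"dz":0,"ax":-8,"ay":0,"az":0}]';python3 snap.py 10 scene side wrist; python3 - <<'E'
from h import *
for n,b in (("scene10",(190,150,430,330)),("side10",(260,130,440,310))):
    s=load(n); f=s["frame"][b[1]:b[3],b[0]:b[2]]; cv2.imwrite(f"pics/{n}z.png",cv2.resize(f,None,fx=3.3,fy=3.3,interpolation=cv2.INTER_CUBIC))
    W=cloud(s); hsv=cv2.cvtColor(s["frame"],cv2.COLOR_BGR2HSV)
    m=(W[...,2]>310)&(W[...,2]<360)&(hsv[...,0]>10)&(hsv[...,0]<30)&(hsv[...,1]>60)&(W[...,0]>540)&(W[...,0]<640)&(W[...,1]>50)&(W[...,1]<220)
    p=W[m]; print(n,m.sum(),p.mean(0) if len(p) else '',cv2.minAreaRect(p[:,:2].astype(np.float32)) if len(p) else '')
    c,si=np.cos(-.094),np.sin(-.094)
    for m in ((-153,127,334),(-153,212,334)): print(proj(s,[723+c*m[0]-si*m[1],-53+si*m[0]+c*m[1],334]))
E
```

```text
clock: 13.75
tool_pos: [458.4, -28.6, 305.1]
tool_rot: [1.624, 1.569, 1.529]
ft_force: [0.5, 0.8, 0.5]
grip_width: 1.0
clock: 14.55
tool_pos: [460.3, -28.2, 344.0]
tool_rot: [0.743, 1.57, 1.771]
ft_force: [-0.1, 0.3, 0.3]
grip_width: 1.001
14.7 [460.4 -27.9 344. ] [-0.1  1.3  0.3] [-1.11 -0.22  0.92  1.68  0.18  1.59  2.4 ]
[[ 0.    -0.852  0.523]
 [ 0.001  0.523  0.852]
 [-1.     0.     0.001]]
scene10 283 [584.54487038 130.73596524 342.95220686] ((584.0380249023438, 123.15116882324219), (29.48708152770996, 107.2337417602539), 0.8578806519508362)
(np.float64(326.19465770469736), np.float64(239.61430369473445))
(np.float64(338.71303676252984), np.float64(266.705750174485))
side10 93 [576.45707391 113.68646576 337.79042916] ((577.87158203125, 123.6928482055664), (81.83744812011719, 12.922906875610352), 84.9215316772461)
(np.float64(315.2684732182324), np.float64(178.61575273522612))
(np.float64(302.5173935524729), np.float64(168.3762643719047))
```

View pics/scene10z.png

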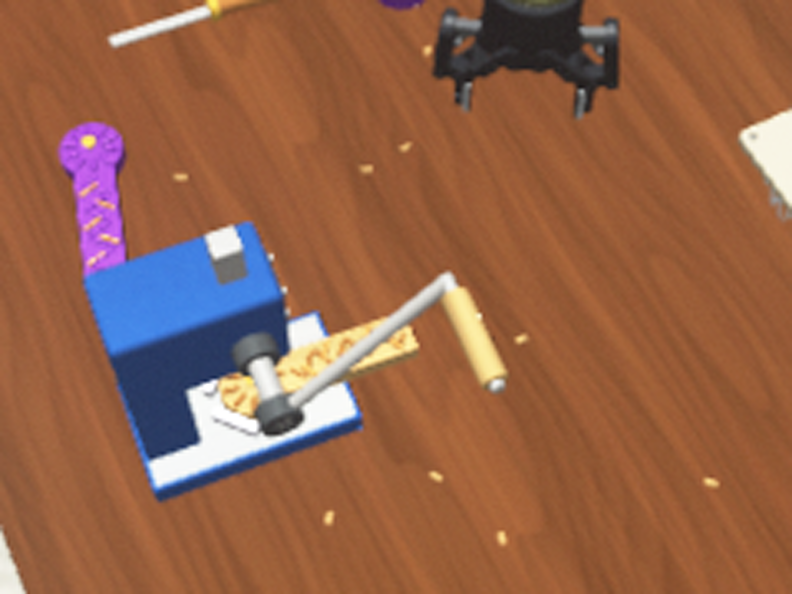

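View pics/side10z.png

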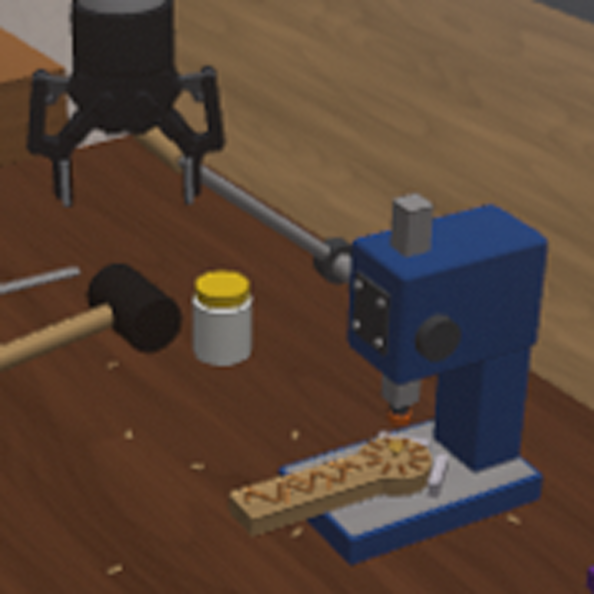

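View pics/wrist10.png

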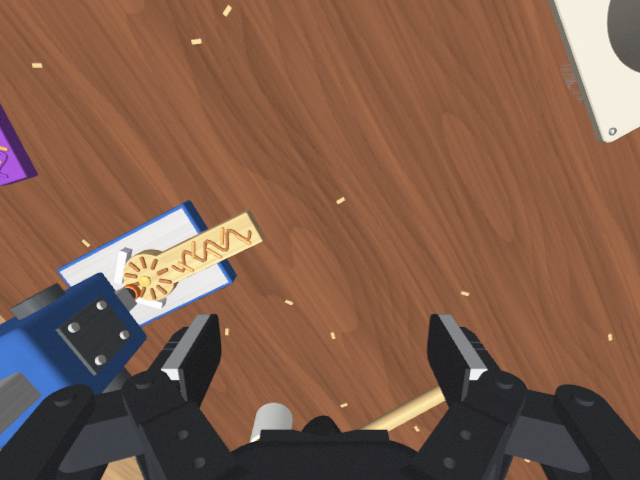

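Wrist view: the stud at (145,281) sits beside the orange punch and both V walls touch the head. The handle measures about (585,131,334), matching the prediction. Joint 7 is near its limit, so I'll turn the other way to bring the jaws along the press x axis.

```bash
python3 -m jog '[{"dx":0,"dy":0,"dz":0,"ax":8.5,"ay":0,"az":0},{"dx":0,"dy":0,"dz":0,"ax":8.5,"ay":0,"az":0},{"dx":0,"dy":0,"dz":0,"ax":8.5,"ay":0,"az":0},{"dx":0,"dy":0,"dz":0,"ax":8.5,"ay":0,"az":0},{"dx":0,"dy":0,"dz":0,"ax":8.5,"ay":0,"az":0},{"dx":0,"dy":0,"dz":0,"ax":8.5,"ay":0,"az":0},{"dx":0,"dy":0,"dz":0,"ax":8.5,"ay":0,"az":0},{"dx":0,"dy":0,"dz":0,"ax":8.5,"ay":0,"az":0}]' && python3 -m jog '[{"dx":0,"dy":0,"dz":0,"ax":8.5,"ay":0,"az":0},{"dx":0,"dy":0,"dz":0,"ax":8.5,"ay":0,"az":0},{"dx":0,"dy":0,"dz":0,"ax":8.5,"ay":0,"az":0},{"dx":0,"dy":0,"dz":0,"ax":8.5,"ay":0,"az":0},{"dx":0,"dy":0,"dz":0,"ax":8.5,"ay":0,"az":0},{"dx":0,"dy":0,"dz":0,"ax":8.5,"ay":0,"az":0},{"dx":0,"dy":0,"dz":0,"ax":8.5,"ay":0,"az":0},{"dx":0,"dy":0,"dz":0,"ax":8.5,"ay":0,"az":0}]' && python3 -m jog '[{"dx":0,"dy":0,"dz":0,"ax":8.5,"ay":0,"az":0},{"dx":0,"dy":0,"dz":0,"ax":8.5,"ay":0,"az":0},{"dx":0,"dy":0,"dz":0,"ax":0,"ay":0,"az":0}]'; python3 snap.py 11
```

```text
clock: 15.5
tool_pos: [460.4, -28.0, 343.9]
tool_rot: [2.622, 1.57, 2.447]
ft_force: [-0.5, -0.1, 0.5]
grip_width: 1.0
clock: 16.3
tool_pos: [460.4, -28.0, 343.9]
tool_rot: [-2.314, 1.57, 2.608]
ft_force: [-1.0, 0.5, 0.3]
grip_width: 0.997
clock: 16.6
tool_pos: [460.4, -28.1, 343.9]
tool_rot: [-1.942, 1.571, 2.687]
ft_force: [0.0, 0.1, 0.2]
grip_width: 1.0
16.6 [460.4 -28.1 343.9] [0.  0.1 0.2] [-0.76 -0.14  0.65  1.67  0.08  1.58 -0.19]
[[-0.     0.997 -0.083]
 [ 0.    -0.083 -0.997]
 [-1.    -0.    -0.   ]]
```

```bash
python3 -m jog '[{"dx":-1,"dy":0,"dz":-3.5,"ax":0,"ay":0,"az":0},{"dx":0,"dy":2.2,"dz":-3.5,"ax":0,"ay":0,"az":0},{"dx":0,"dy":3,"dz":-3.5,"ax":0,"ay":0,"az":0},{"dx":0,"dy":3,"dz":-3.5,"ax":0,"ay":0,"az":0},{"dx":0,"dy":3,"dz":-3.5,"ax":0,"ay":0,"az":0},{"dx":0,"dy":0,"dz":0,"ax":0,"ay":0,"az":0}]'; python3 snap.py 12 wrist side scene; python3 - <<'E'
from h import *
s=load("scene12"); f=s["frame"][150:330,230:430]; cv2.imwrite(f"pics/c12.png",cv2.resize(f,None,fx=3.3,fy=3.3,interpolation=cv2.INTER_CUBIC))
s=load("wrist12"); W=cloud(s); hsv=cv2.cvtColor(s["frame"],cv2.COLOR_BGR2HSV)
m=(W[...,2]>310)&(W[...,2]<360)&(hsv[...,0]>10)&(hsv[...,0]<30)&(hsv[...,1]>60)&(W[...,0]>540)&(W[...,0]<640)
p=W[m]; print(len(p),p.mean(0),p[:,2].max(),cv2.minAreaRect(p[:,:2].astype(np.float32)))
E
```

```text
clock: 17.2
tool_pos: [587.0, 144.3, 349.4]
tool_rot: [-0.916, 1.564, -2.555]
ft_force: [-0.4, 0.1, 0.0]
grip_width: 0.999
17.35 [585.5 137.3 353.6] [-0.   0.1  0.8] [-0.79  0.27  0.63  1.31 -0.16  1.61 -0.26]
[[-0.001  0.997 -0.076]
 [-0.001 -0.076 -0.997]
 [-1.    -0.001  0.001]]
6500 [586.16481229 132.90007564 343.18370057] 347.5698407813637 ((585.8303833007812, 122.5111083984375), (30.378843307495117, 107.48269653320312), 0.3576868772506714)
```

View pics/wrist12.png

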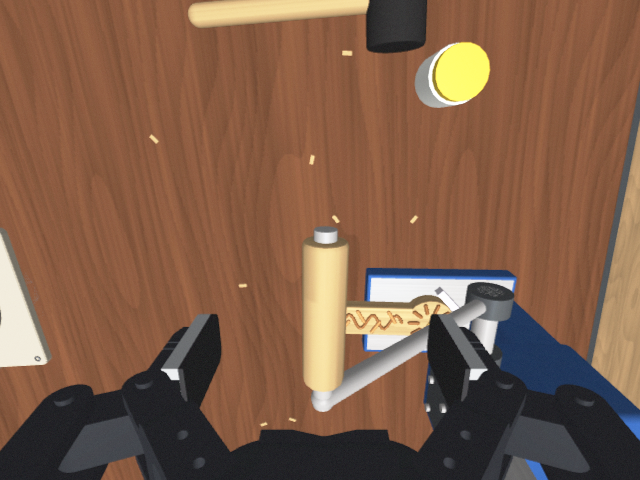

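View pics/c12.png

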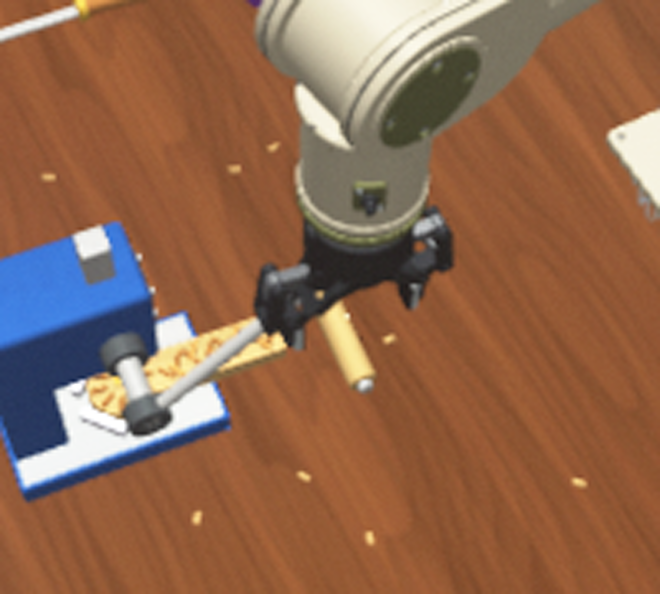

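Wrist view: the handle is centred between the fingers, column ~325, spanning rows 235–390. The arm joint at (322,400) is clear of the pads. I'll descend and grip.

```bash
python3 -m jog '[{"dx":2,"dy":0,"dz":0,"ax":0,"ay":0,"az":0},{"dx":2,"dy":0,"dz":0,"ax":0,"ay":0,"az":0},{"dx":1.2,"dy":0,"dz":0,"ax":0,"ay":0,"az":0},{"dx":0.4,"dy":0,"dz":0,"ax":0,"ay":0,"az":0},{"dx":0,"dy":0,"dz":0,"ax":0,"ay":0,"az":0}]'; python3 -m jog '[{"dx":0,"dy":0,"dz":0,"ax":0,"ay":0,"az":0},{"dx":0,"dy":0,"dz":0,"ax":0,"ay":0,"az":0},{"dx":0,"dy":0,"dz":0,"ax":0,"ay":0,"az":0},{"dx":0,"dy":0,"dz":0,"ax":0,"ay":0,"az":0},{"dx":0,"dy":0,"dz":0,"ax":0,"ay":0,"az":0},{"dx":0,"dy":0,"dz":0,"ax":0,"ay":0,"az":0}]' 1; python3 snap.py 13 wrist scene; python3 - <<'E'
from h import *
s=load("scene13"); f=s["frame"][150:330,230:430]; cv2.imwrite(f"pics/c13.png",cv2.resize(f,None,fx=3.3,fy=3.3,interpolation=cv2.INTER_CUBIC))
E
```

```text
clock: 17.85
tool_pos: [585.2, 137.5, 298.5]
tool_rot: [2.995, 1.57, 1.348]
ft_force: [-0.1, -1.1, 0.7]
grip_width: 1.0
clock: 18.45
tool_pos: [586.2, 138.0, 298.7]
tool_rot: [1.9, 1.569, 0.252]
ft_force: [4.2, 0.5, 3.0]
grip_width: 0.258
18.55 [586.  138.  298.5] [ 4.2 -0.2  2.1] [-0.8   0.27  0.62  1.42 -0.16  1.5  -0.26]
[[ 0.002  0.997 -0.077]
 [ 0.    -0.077 -0.997]
 [-1.     0.001 -0.001]]
```

View pics/wrist13.png

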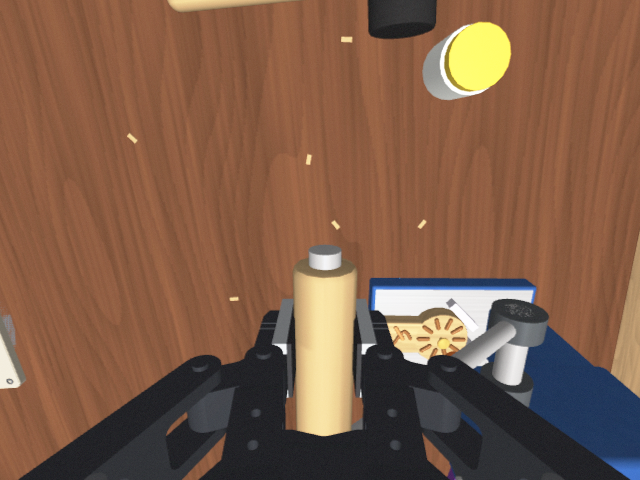

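View pics/c13.png

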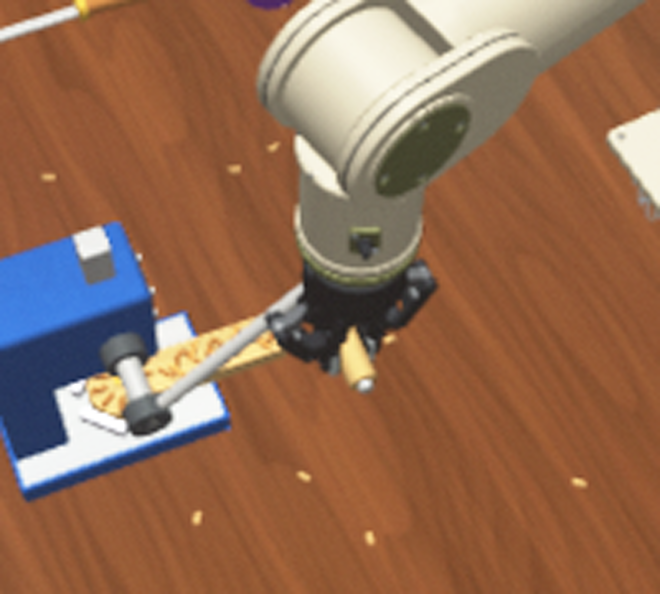

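```bash
cat > f.py <<'E'
import sys
from h import *
from plant import bot
F=[];P=[]
o=bot.get_obs()
f=o['ft_force'];p=o['tool_pos']
zp=p[2]+35.3-205; c,s=np.cos(-.094),np.sin(-.094)
q=0.7-np.arcsin(np.clip(zp/200,-1,1))
t=np.array([-np.sin(.7-q)*c,-np.sin(.7-q)*s,-np.cos(.7-q)])
xp=(p[0]-586.0)*c+(p[1]-138.0)*s
print("t",o['clock'].round(2),"q~",q.round(3),"pull",(-(f@t)).round(1),"radial",(f@np.array([-np.cos(.7-q)*c,-np.cos(.7-q)*s,np.sin(.7-q)])).round(1),"f",f.round(1),"p",p.round(1),"xp err",(xp-(-200*np.cos(.7-q)+152.97)).round(1),"grip",o['grip_width'].round(3))
E
python3 -m jog '[{"dx":0.8,"dy":-0.6,"dz":0,"ax":0,"ay":0,"az":0},{"dx":0.79,"dy":-0.61,"dz":0,"ax":0,"ay":0,"az":0},{"dx":0.84,"dy":-0.54,"dz":0,"ax":0,"ay":0,"az":0},{"dx":0.86,"dy":-0.51,"dz":0,"ax":0,"ay":0,"az":0},{"dx":0,"dy":0,"dz":0,"ax":0,"ay":0,"az":0}]'; python3 f.py
```

```text
clock: 19.05
tool_pos: [563.1, 139.9, 264.4]
tool_rot: [1.766, 1.57, 0.118]
ft_force: [8.5, 1.4, 2.2]
grip_width: 0.261Traceback (most recent call last):
  File "f.py", line 11, in <module>
    print("t",o['clock'].round(2),"q~",q.round(3),"pull",(-(f@t)).round(1),"radial",(f@np.array([-np.cos(.7-q)*c,-np.cos(.7-q)*s,np.sin(.7-q)])).round(1),"f",f.round(1),"p",p.round(1),"xp err",(xp-(-200*np.cos(.7-q)+152.97)).round(1),"grip",o['grip_width'].round(3))
              ^^^^^^^^^^^^^^^^
AttributeError: 'float' object has no attribute 'round'
```

```bash
sed -i "s/o\['clock'\].round(2)/round(float(o['clock']),2)/; s/o\['grip_width'\].round(3)/round(float(o['grip_width']),3)/" f.py; python3 f.py;  python3 -m jog '[{"dx":0.9,"dy":-0.35,"dz":0,"ax":0,"ay":0,"az":0},{"dx":0.9,"dy":-0.4,"dz":0,"ax":0,"ay":0,"az":0},{"dx":0.94,"dy":-0.36,"dz":0,"ax":0,"ay":0,"az":0},{"dx":0.94,"dy":-0.33,"dz":0,"ax":0,"ay":0,"az":0},{"dx":0,"dy":0,"dz":0,"ax":0,"ay":0,"az":0}]'; python3 f.py
```

```text
t 19.05 q~ 0.207 pull 5.9 radial -6.3 f [8.5 1.4 2.2] p [563.1 139.9 264.4] xp err 0.2 grip 0.261
clock: 19.55
tool_pos: [548.1, 141.2, 227.8]
tool_rot: [-2.251, 1.57, 2.386]
ft_force: [2.5, 1.6, 4.4]
grip_width: 0.262
t 19.55 q~ 0.405 pull 4.9 radial -1.0 f [2.5 1.6 4.4] p [548.1 141.2 227.8] xp err 0.4 grip 0.262
```

```bash
python3 -m jog '[{"dx":0.96,"dy":-0.27,"dz":0,"ax":0,"ay":0,"az":0},{"dx":0,"dy":0,"dz":0,"ax":0,"ay":0,"az":0}]'>/dev/null; python3 f.py; python3 -m jog '[{"dx":0.98,"dy":-0.22,"dz":0,"ax":0,"ay":0,"az":0},{"dx":0,"dy":0,"dz":0,"ax":0,"ay":0,"az":0}]'>/dev/null; python3 f.py; python3 -m jog '[{"dx":0.5,"dy":-0.09,"dz":0,"ax":0,"ay":0,"az":0},{"dx":0,"dy":0,"dz":0,"ax":0,"ay":0,"az":0}]'>/dev/null; python3 f.py;  python3 -m jog '[{"dx":0.5,"dy":-0.08,"dz":0,"ax":0,"ay":0,"az":0},{"dx":0,"dy":0,"dz":0,"ax":0,"ay":0,"az":0}]'>/dev/null; python3 f.py
```

```text
t 19.75 q~ 0.453 pull 5.6 radial -0.2 f [1.7 1.7 5.3] p [545.7 141.3 218.7] xp err 0.5 grip 0.262
t 19.95 q~ 0.503 pull 6.4 radial -0.6 f [1.9 0.9 6.2] p [543.5 141.5 208.9] xp err 0.5 grip 0.26
t 20.15 q~ 0.526 pull 5.7 radial 0.9 f [0.3 1.5 5.7] p [542.7 141.6 204.4] xp err 0.6 grip 0.261
t 20.35 q~ 0.551 pull 5.8 radial 1.3 f [-0.2  2.4  5.9] p [541.9 141.6 199.3] xp err 0.6 grip 0.262
```

```bash
python3 -m jog '[{"dx":0.5,"dy":-0.07,"dz":0,"ax":0,"ay":0,"az":0},{"dx":0,"dy":0,"dz":0,"ax":0,"ay":0,"az":0}]'>/dev/null; python3 f.py; python3 -m jog '[{"dx":0.5,"dy":-0.06,"dz":0,"ax":0,"ay":0,"az":0},{"dx":0,"dy":0,"dz":0,"ax":0,"ay":0,"az":0}]'>/dev/null; python3 f.py; python3 -m jog '[{"dx":0.5,"dy":-0.04,"dz":0,"ax":0,"ay":0,"az":0},{"dx":0,"dy":0,"dz":0,"ax":0,"ay":0,"az":0}]'>/dev/null; python3 f.py;  python3 -m jog '[{"dx":0.5,"dy":-0.02,"dz":0,"ax":0,"ay":0,"az":0},{"dx":0,"dy":0,"dz":0,"ax":0,"ay":0,"az":0}]'>/dev/null; python3 f.py
```

```text
t 20.55 q~ 0.577 pull 5.9 radial 1.8 f [-0.9  1.8  6.1] p [541.3 141.7 194.3] xp err 0.6 grip 0.263
t 20.75 q~ 0.602 pull 7.0 radial 1.8 f [-0.9  2.1  7.1] p [540.7 141.7 189.3] xp err 0.6 grip 0.259
t 20.95 q~ 0.625 pull 9.8 radial 3.6 f [-2.8  1.4 10.1] p [540.3 141.8 184.6] xp err 0.7 grip 0.259
t 21.15 q~ 0.649 pull 12.0 radial 4.5 f [-3.8  1.8 12.3] p [540.1 141.8 179.9] xp err 0.7 grip 0.262
```

```bash
python3 -m jog '[{"dx":0.5,"dy":-0.08,"dz":0,"ax":0,"ay":0,"az":0},{"dx":0,"dy":0,"dz":0,"ax":0,"ay":0,"az":0}]'>/dev/null; python3 f.py; python3 -m jog '[{"dx":0.5,"dy":-0.03,"dz":0,"ax":0,"ay":0,"az":0},{"dx":0,"dy":0,"dz":0,"ax":0,"ay":0,"az":0}]'>/dev/null; python3 f.py; python3 -m jog '[{"dx":0.5,"dy":0,"dz":0,"ax":0,"ay":0,"az":0},{"dx":0,"dy":0,"dz":0,"ax":0,"ay":0,"az":0}]'>/dev/null; python3 f.py;  python3 -m jog '[{"dx":0.5,"dy":0.02,"dz":0,"ax":0,"ay":0,"az":0},{"dx":0,"dy":0,"dz":0,"ax":0,"ay":0,"az":0}]'>/dev/null; python3 f.py
```

```text
t 21.35 q~ 0.673 pull 11.9 radial 1.9 f [-1.4  2.  12. ] p [539.9 141.8 175.2] xp err 0.7 grip 0.258
t 21.55 q~ 0.697 pull 12.2 radial 0.5 f [-0.4  0.8 12.2] p [539.9 141.9 170.3] xp err 0.7 grip 0.255
t 21.75 q~ 0.722 pull 12.3 radial -0.6 f [ 0.5  1.9 12.3] p [539.9 141.9 165.3] xp err 0.8 grip 0.263
t 21.95 q~ 0.747 pull 11.6 radial 0.6 f [-1.1  0.7 11.6] p [540.1 141.8 160.3] xp err 0.7 grip 0.263
```

```bash
python3 -m jog '[{"dx":0.5,"dy":0.02,"dz":0,"ax":0,"ay":0,"az":0},{"dx":0,"dy":0,"dz":0,"ax":0,"ay":0,"az":0}]'>/dev/null; python3 f.py; python3 -m jog '[{"dx":0.5,"dy":0.04,"dz":0,"ax":0,"ay":0,"az":0},{"dx":0,"dy":0,"dz":0,"ax":0,"ay":0,"az":0}]'>/dev/null; python3 f.py; python3 -m jog '[{"dx":0.4,"dy":0.04,"dz":0,"ax":0,"ay":0,"az":0},{"dx":0,"dy":0,"dz":0,"ax":0,"ay":0,"az":0}]'>/dev/null; python3 f.py
```

```text
t 22.15 q~ 0.772 pull 13.2 radial -1.3 f [ 0.5  1.1 13.2] p [540.4 141.8 155.3] xp err 0.8 grip 0.259
t 22.35 q~ 0.797 pull 12.1 radial -0.7 f [-0.3  1.6 12.1] p [540.9 141.7 150.3] xp err 0.8 grip 0.259
t 22.55 q~ 0.817 pull 12.6 radial -1.0 f [-0.3  1.2 12.6] p [541.3 141.7 146.4] xp err 0.8 grip 0.259
```

```bash
python3 -m jog '[{"dx":0.4,"dy":0.05,"dz":0,"ax":0,"ay":0,"az":0},{"dx":0,"dy":0,"dz":0,"ax":0,"ay":0,"az":0}]'>/dev/null; python3 f.py; python3 -m jog '[{"dx":0.4,"dy":0.06,"dz":0,"ax":0,"ay":0,"az":0},{"dx":0,"dy":0,"dz":0,"ax":0,"ay":0,"az":0}]'>/dev/null; python3 f.py; python3 -m jog '[{"dx":0.3,"dy":0.05,"dz":0,"ax":0,"ay":0,"az":0},{"dx":0,"dy":0,"dz":0,"ax":0,"ay":0,"az":0}]'>/dev/null; python3 f.py
```

```text
t 22.75 q~ 0.837 pull 12.4 radial -1.5 f [-0.1  0.6 12.5] p [541.8 141.7 142.4] xp err 0.8 grip 0.26
t 22.95 q~ 0.856 pull 14.1 radial -1.2 f [-0.9  0.7 14.2] p [542.4 141.6 138.5] xp err 0.8 grip 0.259
t 23.15 q~ 0.87 pull 17.2 radial -0.4 f [-2.5  0.4 17. ] p [542.9 141.6 135.8] xp err 0.9 grip 0.267
```

```bash
python3 -m jog '[{"dx":0.3,"dy":0.05,"dz":0,"ax":0,"ay":0,"az":0},{"dx":0,"dy":0,"dz":0,"ax":0,"ay":0,"az":0}]'>/dev/null; python3 f.py; python3 -m jog '[{"dx":0.2,"dy":0.03,"dz":0,"ax":0,"ay":0,"az":0},{"dx":0,"dy":0,"dz":0,"ax":0,"ay":0,"az":0}]'>/dev/null; python3 f.py
```

```text
t 23.35 q~ 0.884 pull 20.2 radial 0.7 f [-4.3  0.8 19.7] p [543.3 141.6 133. ] xp err 0.8 grip 0.262
t 23.55 q~ 0.893 pull 22.7 radial 0.1 f [-4.5  0.2 22.2] p [543.7 141.6 131.3] xp err 0.9 grip 0.26
```

```bash
python3 -m jog '[{"dx":0,"dy":0,"dz":0,"ax":0,"ay":0,"az":0},{"dx":0,"dy":0,"dz":0,"ax":0,"ay":0,"az":0},{"dx":0,"dy":0,"dz":0,"ax":0,"ay":0,"az":0},{"dx":0,"dy":0,"dz":0,"ax":0,"ay":0,"az":0},{"dx":0,"dy":0,"dz":0,"ax":0,"ay":0,"az":0},{"dx":0,"dy":0,"dz":0,"ax":0,"ay":0,"az":0}]'>/dev/null; python3 f.py;  python3 -m jog '[{"dx":0,"dy":0,"dz":0,"ax":0,"ay":0,"az":0},{"dx":0,"dy":0,"dz":0,"ax":0,"ay":0,"az":0},{"dx":0,"dy":0,"dz":0,"ax":0,"ay":0,"az":0},{"dx":0,"dy":0,"dz":0,"ax":0,"ay":0,"az":0},{"dx":0,"dy":0,"dz":0,"ax":0,"ay":0,"az":0},{"dx":0,"dy":0,"dz":0,"ax":0,"ay":0,"az":0}]'>/dev/null; python3 f.py
```

```text
t 24.15 q~ 0.892 pull 20.7 radial 0.0 f [-4.  -0.  20.3] p [543.7 141.6 131.5] xp err 0.9 grip 0.263
t 24.75 q~ 0.892 pull 21.4 radial 0.8 f [-4.9  0.6 20.8] p [543.7 141.6 131.5] xp err 0.9 grip 0.264
```

```bash
python3 -m jog '[{"dx":-0.98,"dy":-0.17,"dz":0,"ax":0,"ay":0,"az":0},{"dx":-0.99,"dy":-0.12,"dz":0,"ax":0,"ay":0,"az":0},{"dx":-1,"dy":-0.08,"dz":0,"ax":0,"ay":0,"az":0},{"dx":-1,"dy":-0.03,"dz":0,"ax":0,"ay":0,"az":0},{"dx":-1,"dy":0.03,"dz":0,"ax":0,"ay":0,"az":0},{"dx":-1,"dy":0.08,"dz":0,"ax":0,"ay":0,"az":0},{"dx":-0.99,"dy":0.12,"dz":0,"ax":0,"ay":0,"az":0},{"dx":0,"dy":0,"dz":0,"ax":0,"ay":0,"az":0}]'>/dev/null; python3 f.py
```

```text
t 25.55 q~ 0.544 pull 5.6 radial -2.2 f [3.3 2.8 5.2] p [542.2 141.7 200.8] xp err 0.6 grip 0.26
```

```bash
python3 -m jog '[{"dx":-0.98,"dy":0.2,"dz":0,"ax":0,"ay":0,"az":0},{"dx":-0.97,"dy":0.24,"dz":0,"ax":0,"ay":0,"az":0},{"dx":-0.96,"dy":0.28,"dz":0,"ax":0,"ay":0,"az":0},{"dx":-0.95,"dy":0.33,"dz":0,"ax":0,"ay":0,"az":0},{"dx":-0.93,"dy":0.37,"dz":0,"ax":0,"ay":0,"az":0},{"dx":-0.91,"dy":0.42,"dz":0,"ax":0,"ay":0,"az":0},{"dx":0,"dy":0,"dz":0,"ax":0,"ay":0,"az":0}]'>/dev/null; python3 f.py
```

```text
t 26.25 q~ 0.248 pull 4.9 radial 6.6 f [-3.5  2.8  7.3] p [559.6 140.2 257.1] xp err 0.4 grip 0.263
```

```bash
python3 -m jog '[{"dx":-0.89,"dy":0.38,"dz":0,"ax":0,"ay":0,"az":0},{"dx":-0.86,"dy":0.47,"dz":0,"ax":0,"ay":0,"az":0},{"dx":-0.84,"dy":0.53,"dz":0,"ax":0,"ay":0,"az":0},{"dx":-0.81,"dy":0.58,"dz":0,"ax":0,"ay":0,"az":0},{"dx":-0.4,"dy":0.3,"dz":0,"ax":0,"ay":0,"az":0},{"dx":0,"dy":0,"dz":0,"ax":0,"ay":0,"az":0}]'>/dev/null; python3 f.py
```

```text
t 26.85 q~ 0.026 pull 4.8 radial 0.4 f [2.9 2.7 4. ] p [582.9 138.2 294.6] xp err 0.1 grip 0.26
```

```bash
python3 -m jog '[{"dx":-0.2,"dy":0.16,"dz":0,"ax":0,"ay":0,"az":0},{"dx":-0.2,"dy":0.15,"dz":0,"ax":0,"ay":0,"az":0},{"dx":0,"dy":0,"dz":0,"ax":0,"ay":0,"az":0},{"dx":0,"dy":0,"dz":0,"ax":0,"ay":0,"az":0},{"dx":0,"dy":0,"dz":0,"ax":0,"ay":0,"az":0}]'>/dev/null; python3 f.py; python3 -m jog '[{"dx":0,"dy":0,"dz":0,"ax":0,"ay":0,"az":0},{"dx":0,"dy":0,"dz":0,"ax":0,"ay":0,"az":0},{"dx":0,"dy":0,"dz":0,"ax":0,"ay":0,"az":0},{"dx":0,"dy":0,"dz":0,"ax":0,"ay":0,"az":0},{"dx":0,"dy":0,"dz":0,"ax":0,"ay":0,"az":0}]' 0; python3 f.py; python3 -m jog '[{"dx":-2,"dy":0,"dz":0,"ax":0,"ay":0,"az":0},{"dx":-4,"dy":0,"dz":0,"ax":0,"ay":0,"az":0},{"dx":-3,"dy":0,"dz":0,"ax":0,"ay":0,"az":0},{"dx":0,"dy":-4,"dz":0,"ax":0,"ay":0,"az":0},{"dx":0,"dy":-4,"dz":0,"ax":0,"ay":0,"az":0},{"dx":0,"dy":-4,"dz":0,"ax":0,"ay":0,"az":0},{"dx":0,"dy":0,"dz":0,"ax":0,"ay":0,"az":0},{"dx":0,"dy":0,"dz":0,"ax":0,"ay":0,"az":0}]'; python3 snap.py 14 scene side; python3 - <<'E'
from h import *
a=load("scene14")["frame"][150:330,190:430]; b=load("side14")["frame"][170:310,300:440]
cv2.imwrite("pics/c14.png",cv2.resize(a,None,fx=3.3,fy=3.3,interpolation=cv2.INTER_CUBIC)); cv2.imwrite("pics/c14b.png",cv2.resize(b,None,fx=4.2,fy=4.2,interpolation=cv2.INTER_CUBIC))
E
```

```text
t 27.35 q~ 0.006 pull 5.0 radial -2.7 f [5.5 2.3 2.1] p [585.3 138.  297.7] xp err 0.0 grip 0.263
clock: 27.85
tool_pos: [584.7, 137.9, 297.4]
tool_rot: [-1.369, 1.57, -3.016]
ft_force: [1.3, 0.2, -0.3]
grip_width: 1.0
t 27.85 q~ 0.008 pull 0.6 radial -1.2 f [ 1.3  0.2 -0.3] p [584.7 137.9 297.4] xp err -0.3 grip 1.0
clock: 28.65
tool_pos: [464.8, 147.3, 388.1]
tool_rot: [2.875, 1.569, 1.228]
ft_force: [0.4, 0.0, -0.7]
grip_width: 1.001
28.75 [465.8 147.  387.5] [-0.2  0.2 -0.1] [-0.97 -0.04  0.56  1.52  0.02  1.65 -0.49]
[[ 0.     0.997 -0.077]
 [-0.    -0.077 -0.997]
 [-1.     0.     0.   ]]
```

View pics/c14.png

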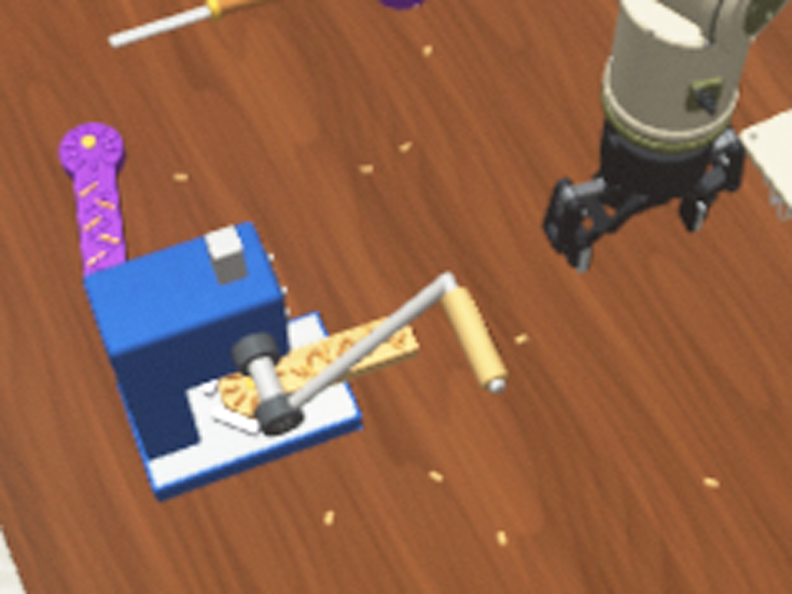

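View pics/c14b.png

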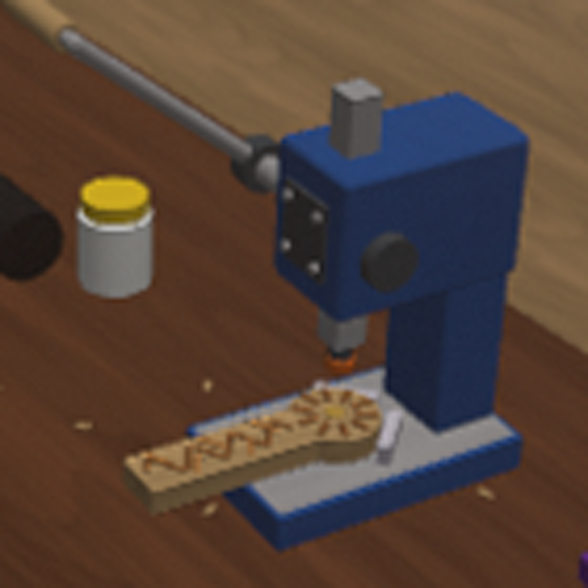

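The stud head now lies on the wood at (337,411) in the side crop, the panel sits in the V, the lever is up and the robot is clear. Handing in.

```bash
python3 -c "
from plant import bot
print(bot.close_job())"
```

```text
the job is handed in; nothing more can be done
None
```

The job is done and handed in at about 28.8 s of the 72 s; no verdict was reported.

- **Placing:** I gripped the light panel by its tail and slid it flat into the V. The push peaked at about 14 N, above the suggested 5–10 N, with almost no sideways force, so both walls carried it. The side view puts the stud about 1.5 mm from the ram axis across the image.
- **Pressing:** The punch met the stud at about 0.6 rad and the stud sank at a steady 12 N pull. It seated near 0.85 rad. I then held a total pull of 21–23 N (about 60–70 N at the ram) for 1.2 s.
- **Easing back:** I eased the lever up at about 0.5 rad/s while still gripping it and let go at about 0.01 rad.
- **Last checks:** The final pictures show the stud head on the wood, the panel in the V, the lever up and the robot clear with near-zero force. The jar, mallet and gouge in view look unmoved.
- **What disagreed:** The fingertips sat about 34 mm farther back along the tool than the reported TCP and overhang imply. My first grasp therefore closed just above the panel without touching it, and I corrected using depth. Closing on the tail also pressed on the table briefly, at about 5 N.

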